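# Make up a candle gift box and a tasting gift box from the stock

## Robot

A 6-joint arm with a two-finger parallel gripper is mounted at the origin on a cart in front of the work surface, level with it; the furniture and walls round the work are solid. World frame = base frame: x ahead of the robot, y to its left, z up, the work surface at z = 0. Lengths are in m, angles in degrees, forces in N, time in s.
With the tool pointing down it reaches from about 0.25 to 0.8 m from the base axis. Payload 8.5 kg.
Tool frame: the origin (TCP) lies midway between the tips of the shut fingers; the grasp point (between the pads) lies arm.pinch_z behind it (arm.pinch_z is the distance from the TCP to the grasp point, in m); x points along the fingers, y is the direction in which the jaws open and shut, and the axes are right-handed (so a half turn about x gives the same grasp; the last joint's range is limited). The gripper opens to 85 mm and grips with 20 to 120 N. Pads are 22 mm wide; open, the fingers measure 114 mm over their backs; the gripper's body (76 mm by 85 mm) begins 54 mm behind the grasp point. The pads swing forward as they close: fully open they stand 13 mm farther back than shut.
Start: joints at [73.568, 13.648, -0.773, 75.585, 0, 90], TCP at [0.148, 0.504, 0.231] pointing down, gripper open.
Joint ranges: [-152.45, 152.45], [-59.26, 108.67], [-65.41, 83.53], [-104.44, 129.93], [-82.83, 76.93], [-180, 180]. Speed limits (degrees/s): [127.2, 127.2, 159.86, 180, 180, 180].

## Interface

Orientations are given as a 3x3 rotation matrix whose columns are the frame's x, y, z axes.
In Python, from rig import observe, imaging, arm gives the robot as it stands.
- The arm moves only by the tool step_arm, never from a script. Its argument "deltas" is a list of rows, each a list of 6 numbers: the shift along the world's x, y, z in mm, then the turn, a rotation vector about the world's x, y, z in degrees. In form: [[tx, ty, tz, wx, wy, wz], ...]. A call has 1 to 12 rows; each row shifts and turns the pose as measured when the row begins; what a row does not reach is not made up. A row lasts 1/10 s, in which the tool goes at most 50 mm and 8.59 degrees, less where a joint would pass 70% of its speed; a pose out of reach is approached as far as the arm can. A call with a gripper value outside its range is refused whole. "claw" is the gripper's target within -1 to 1 (fully open at 1, half-way at 0, shut at -1), set as the call begins (left out, the last holds). The fingers move at their own pace and stop on an object; "newtons" is the grip in N (left out, the last holds). Time passes only in rows, so rows that do not move let the fingers close. It gives the time, the measured TCP pose, the force and the opening at its end, in the units of the state.
- observe(): the state, without advancing time (a new reading comes with each control period).
- imaging.read_camera(name): name is "scene" or "top" or "wrist"; returns a dict with "image" (400x640x3 uint8, red, green, blue), "depth" (400x640 float32, m along the optical axis (not along the pixel's ray), 0 where there is no reading), "camera_matrix" (3x3 intrinsics, pixels), "D" ([k1, k2, p1, p2, k3] as OpenCV has them; the pictures are not rectified), "cam_to_world" (4x4, takes a point from camera to world coordinates). Camera axes: x right, y down, z forward; pixel columns grow to the right and rows downward; lengths in m; the calibration is good to about 2 mm. A picture is of the moment at which its call begins.
- arm.close_job(): hands the job in, once; it reports no verdict.
The state is a dict: "time": time; "qpos": joint angles; "qd": joint speeds; "joint_efforts": joint torques, N m; "ee_pos": TCP position; "eef_rot": TCP orientation; "force": force on the tool from outside, world axes, zero at the start; "torque": the same for the moment, N m; "width": finger opening in m.
Only numpy, scipy, OpenCV 4.12 (cv2) and the standard library are available. Lean on these libraries where they do the work, as an engineer would, in place of code of your own. Each camera call takes 0.05 s, during which the arm holds its last target.

## Task

Make up the two gift boxes from the stock on the counter. The box with an oblong and a round recess gets the pack of note cards in the oblong recess, then the matchbox flat on the middle of the cards, lengthwise along the pack, and the tealight upright in the round recess. The box with two round recesses gets the glass in the larger and the dropper bottle in the smaller, both upright and set down, not dropped; leave the green-capped spice jar where it stands.

Things in the scene. Friction and masses are not known exactly. Their poses are not given: they have to be found in the camera images.
- candle_box: shallow kraft gift box, fixed, 172 (x) x 110 (y) x 22 mm, cream insert (top at z 20 mm) with an oblong recess 70 (x) x 96 (y) mm centred at (-39, 0) mm for the cards and a round recess, diameter 54, centred at (+50, 0) mm for the tealight; both 6 mm deep, floors at z 14 mm. Origin: centre of the underside; z up.
- tasting_box: like the other gift box, fixed, 172 (x) x 110 (y) x 22 mm, insert top at z 20 mm, but with two round recesses: the larger, diameter 62, at (-42, 0) mm for the glass, the smaller, diameter 47, at (+46, 0) mm for the bottle; both 10 mm deep, floors at z 10 mm. Origin: centre of the underside; z up.
- card_pack_mid (a point): banded pack of white note cards lying flat, 84 (x) x 54 (y) x 16 mm, 70 g; grip across the 54 mm. This point is its centre, 8 mm above its underside; x along its length, z up.
- matchbox_mid (a point): closed matchbox lying flat, 37 (x) x 56 (y) x 16 mm, 30 g; grip across the 37 mm. This point is its centre, 8 to 9 mm above its underside; y along its length, z up.
- candle_1_mid (a point): tealight in a thin metal cup, diameter 38 mm, 15 mm high, 20 g; grip by the cup. This point is its centre, 7.5 mm above its underside; z up.
- glass_1_mid (a point): small empty clear glass standing upright, diameter 38 mm at the foot and 49 mm at the rim, 62 mm high, 100 g. This point is on its axis, 31 mm above its underside; z up.
- bottle_1_mid (a point): brown dropper bottle standing upright, body diameter 33 mm up to 70 mm, black dropper above, 102 mm high in all, 70 g; grip by the body. This point is on its axis, 51 mm above its underside; z up.
- spice_jar_1_mid (a point): spice jar with green lid, diameter 46 mm, 106 mm high, standing near the stock; it belongs to neither box and stays. This point is on its axis, 53 mm above its underside.
- drink_dispenser: big glass drink dispenser on a wire stand in a wooden tray, left of the boxes; fixed, only to be kept clear of: 430 mm high, from 85 mm in front of (-x) this point to 105 mm behind it and 100 mm to each side, its tap sticking out 115 mm in front, 50 to 110 mm to the right (-y), 170 to 230 mm up. Origin: centre of its underside.
- counter_sign: upright printed sign on a small foot, behind the gift boxes; fixed, only to be kept clear of: 185 mm wide (y), 230 mm high, about 45 mm deep (x), front face to the robot. Origin: centre of its underside.

How it is judged:
By the outcome, as a careful person would: the job done as asked, in the order asked, and still so for the second after the job is handed in, with the robot touching nothing.
It also fails if it takes over 136 s, if anything falls off the work surface, if the arm or the gripper's body presses on something with over 40 N, if the wrist force passes 120 N, or if a joint passes its speed limit or range.

## Working session

There is one attempt and no reset: what is moved stays moved. The work goes in short steps, Python scripts to look and compute and a tool call to move; the robot and the scene stay as the last step left them, time stands still between calls to the robot, and variables do not carry over. Pictures are saved under pics/ and viewed, and the job is handed in when it is done.

Besides the shell and the picture viewer there is one more tool, called after "Call:" as a command line: name --pt "numbers of a row" for each row, then --argument value for the rest. step_arm: Moves the arm, as the interface text tells. Its arguments: {"type":"object","properties":{"deltas":{"type":"array","items":{"type":"array","items":{"type":"number"}}},"claw":{"type":"number"},"newtons":{"type":"number"}},"required":["deltas"]}

```bash
ls; mkdir -p pics
python3 - <<'E'
from rig import observe, imaging, arm
import cv2, numpy as np
s=observe(); print(s, arm.pinch_z)
for n in ["scene","top","wrist"]:
    d=imaging.read_camera(n); cv2.imwrite(f"pics/{n}0.png",d["image"][:,:,::-1])
    np.savez(f"pics/{n}0.npz",**d); print(n,d["camera_matrix"],d["D"],d["cam_to_world"])
E
```

```text
pics
{'time': 0.0, 'qpos': array([ 7.35679142e+01,  1.36789465e+01, -8.17051869e-01,  7.55835431e+01,
       -5.45981025e-04,  9.00004812e+01]), 'qd': array([-0.02804192,  0.02177747, -0.03802744,  0.03080665,  0.01449227,
       -0.08443762]), 'joint_efforts': array([ 1.29786840e-03, -5.38785553e+01,  3.46441448e+01,  1.79993111e-02,
        8.68171719e-05, -1.60697380e-05]), 'ee_pos': array([0.14839747, 0.50316051, 0.23069528]), 'eef_rot': array([[-3.83569166e-04,  2.82886414e-01,  9.59153340e-01],
       [-1.33425322e-03,  9.59152412e-01, -2.82886674e-01],
       [-9.99999036e-01, -1.38826004e-03,  9.54081730e-06]]), 'force': array([ 0.3430197 ,  0.23699718, -0.10637269]), 'torque': array([-0.03101896,  0.0338474 ,  0.06275904]), 'width': 0.0854664196040844} 0.0187
scene [[429.74776621   0.         315.48367067]
 [  0.         429.74776621 201.88965775]
 [  0.           0.           1.        ]] [-0.03555837  0.          0.          0.          0.        ] [[ 0.40436434 -0.39070186  0.82694712 -0.33299985]
 [-0.91443176 -0.15546901  0.37368963 -0.4684089 ]
 [-0.01743659 -0.9072934
[... 176 characters left out ...]
        0.           1.        ]] [-0.10421998  0.          0.          0.          0.        ] [[-0.16555695 -0.94923483  0.26747735  0.1806684 ]
 [-0.98619193  0.15823745 -0.04885059 -0.01054433]
 [ 0.00404575 -0.27187156 -0.96232504  1.42843241]
 [ 0.          0.          0.          1.        ]]
wrist [[314.3647284    0.         324.35088301]
 [  0.         314.3647284  196.18492202]
 [  0.           0.           1.        ]] [-0.03568731  0.          0.          0.          0.        ] [[ 0.28206569  0.91333684  0.2936916   0.07341571]
 [ 0.9593941  -0.26808397 -0.0877151   0.52585099]
 [-0.00137942  0.30650741 -0.95186727  0.37359292]
 [ 0.          0.          0.          1.        ]]
```

View pics/scene0.png

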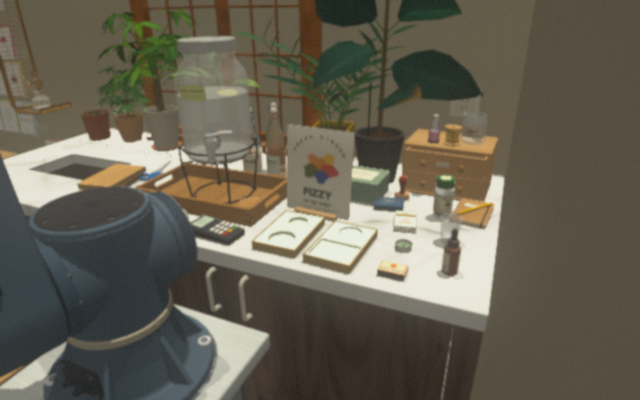

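View pics/top0.png

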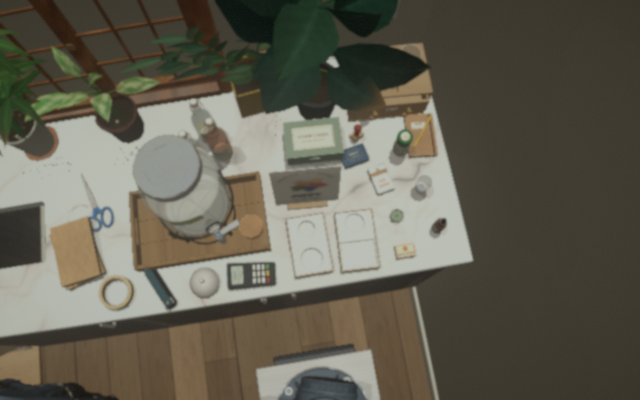

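View pics/wrist0.png

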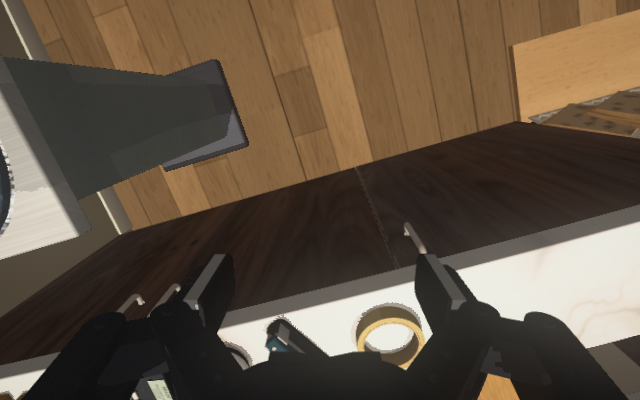

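The scene view shows the boxes at about (288,232) and (342,245), with the stock to their right. In the top view the tasting box is at (309,245), candle box (356,240), cards (380,180), tealight (397,215), matchbox (404,252), bottle (438,226), glass (422,186) and spice jar (403,142). The wrist camera currently sees only the counter edge.

```bash
cat > h.py <<'E'
import cv2, numpy as np
from rig import observe, imaging, arm
def load(n): return dict(np.load(n))
def rays(d,uv):
    uv=np.asarray(uv,float).reshape(-1,1,2)
    p=cv2.undistortPoints(uv,d["camera_matrix"],d["D"]).reshape(-1,2)
    v=np.c_[p,np.ones(len(p))]@d["cam_to_world"][:3,:3].T
    return d["cam_to_world"][:3,3],v
def onplane(d,uv,z):
    o,v=rays(d,uv); return o+v*((z-o[2])/v[:,2])[:,None]
def proj(d,P):
    T=np.linalg.inv(d["cam_to_world"]); r,_=cv2.Rodrigues(T[:3,:3])
    return cv2.projectPoints(np.asarray(P,float).reshape(-1,3),r,T[:3,3],d["camera_matrix"],d["D"])[0].reshape(-1,2)
def crop(img,x0,y0,x1,y1,f,name):
    cv2.imwrite(name,cv2.resize(img[y0:y1,x0:x1,::-1],None,fx=f,fy=f,interpolation=cv2.INTER_CUBIC))
def points(d):
    v,u=np.nonzero(d["depth"]>0); z=d["depth"][v,u]
    p=cv2.undistortPoints(np.c_[u,v].astype(float).reshape(-1,1,2),d["camera_matrix"],d["D"]).reshape(-1,2)
    P=np.c_[p*z[:,None],z]@d["cam_to_world"][:3,:3].T+d["cam_to_world"][:3,3]
    M=np.full(d["depth"].shape+(3,),np.nan); M[v,u]=P; return M
E
python3 - <<'E'
from h import *
d=load("pics/top0.npz"); crop(d["image"],280,120,480,270,4,"pics/topc.png")
s=load("pics/scene0.npz"); crop(s["image"],240,160,510,290,2.9,"pics/scenec.png")
M=points(d)
for n,uv in dict(tast=(309,245),cand=(356,240),cards=(380,180),tea=(397,215),match=(404,252),bot=(440,224),glass=(422,186),jar=(404,136)).items():
    print(n, onplane(d,uv,0.0).round(3), M[uv[1],uv[0]].round(3))
E
```

```text
tast [[ 0.462 -0.04   0.   ]] [ 0.459 -0.039  0.015]
cand [[ 0.454 -0.175  0.   ]] [ 0.451 -0.174  0.014]
cards [[ 0.621 -0.28   0.   ]] [ 0.617 -0.277  0.015]
tea [[ 0.507 -0.308  0.   ]] [ 0.505 -0.305  0.011]
match [[ 0.397 -0.305  0.   ]] [ 0.395 -0.302  0.013]
bot [[ 0.46  -0.427  0.   ]] [ 0.445 -0.405  0.074]
glass [[ 0.582 -0.4    0.   ]] [ 0.579 -0.397  0.011]
jar [[ 0.749 -0.382  0.   ]] [ 0.705 -0.353  0.11 ]
```

View pics/topc.png

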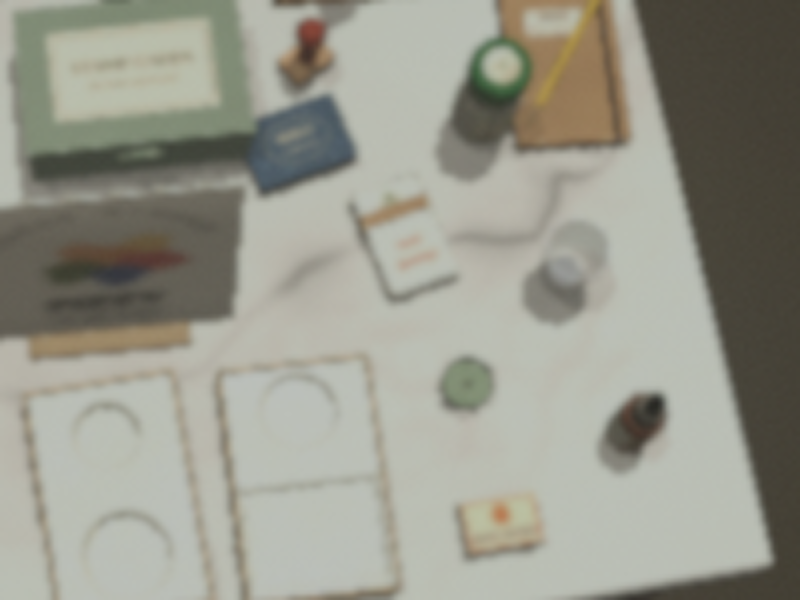

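View pics/scenec.png

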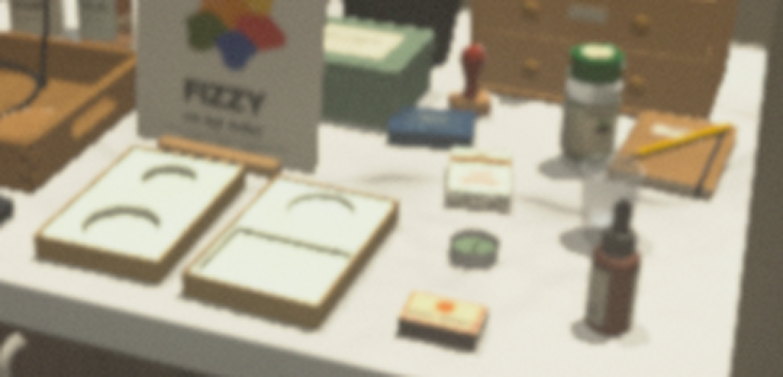

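Run:
```python
from h import *
d=load("pics/top0.npz")
M=points(d)
f=lambda *u:onplane(d,u,0.0).round(3)[:,:2].tolist()
print("tray",f((135,268),(270,250),(265,175),(131,196)))
print("sign foot",f((288,208),(328,205)))
m=(M[...,2]>0.06)&(M[...,0]<0.9)&(M[...,1]>-.3)&(M[...,1]<0.1)&(M[...,0]>0.4)
P=M[m]; print("sign",P.min(0),P.max(0))
m=(M[...,2]>0.1)&(M[...,0]<0.75)&(M[...,1]>0.08)&(M[...,1]<0.7)&(M[...,0]>0.3)
P=M[m]; print("disp",P.min(0),P.max(0))
for z in (0.12,.2,.3,.4):
  q=P[abs(P[:,2]-z)<.03]; print(z,np.percentile(q,[1,99],axis=0).round(3).tolist())
m=(M[...,2]>0.05)&(M[...,0]<0.62)&(M[...,0]>0.2)&(M[...,1]<0.6)
print(M[m].min(0),M[m].max(0))
```

```text
tray [[0.476, 0.465], [0.466, 0.073], [0.693, 0.056], [0.695, 0.461]]
sign foot [[0.581, 0.003], [0.571, -0.114]]
sign [ 0.58530704 -0.29998254  0.06000224] [0.89996728 0.09999593 0.66164049]
disp [0.46800183 0.124282   0.10348779] [0.74923244 0.64343966 0.44186569]
0.12 [[0.515, 0.165, 0.104], [0.669, 0.317, 0.149]]
0.2 [[0.469, 0.141, 0.171], [0.609, 0.298, 0.23]]
0.3 [[0.496, 0.146, 0.271], [0.613, 0.296, 0.33]]
0.4 [[0.517, 0.165, 0.37], [0.632, 0.302, 0.429]]
[ 0.20000606 -0.50428214  0.05000806] [0.61998979 0.5324217  0.90705882]
```

Call:
step_arm --pt "22 -36 12 0 0 1" --pt "22 -36 12 0 0 1" --pt "22 -36 12 0 0 1" --pt "22 -36 12 0 0 1" --pt "22 -36 12 0 0 1" --pt "22 -36 12 0 0 1" --pt "22 -36 12 0 0 1" --pt "4 -43 0 0 0 2" --pt "4 -43 0 0 0 2" --pt "4 -43 0 0 0 2" --pt "4 -43 0 0 0 2" --pt "4 -43 0 0 0 2"

```text
time: 1.35
ee_pos: [0.3241, 0.0222, 0.3146]
eef_rot: [[0.002, -0.032, 0.999], [-0.005, 0.999, 0.032], [-1.0, -0.005, 0.002]]
force: [1.9, 0.4, 0.2]
width: 0.0852
```

Call:
step_arm --pt "22 -43 0 0 0 -0.6" --pt "22 -43 0 0 0 -0.6" --pt "22 -43 0 0 0 -0.6" --pt "0 0 0 0 0 0" --pt "0 0 0 0 0 0"

```text
time: 1.85
ee_pos: [0.39, -0.118, 0.3144]
eef_rot: [[0.004, 0.008, 1.0], [-0.006, 1.0, -0.008], [-1.0, -0.006, 0.004]]
force: [-0.4, 0.3, -0.1]
width: 0.0855
```

```bash
cat > snap.py <<'E'
import sys
from h import *
n=sys.argv[1]; cam=sys.argv[2] if len(sys.argv)>2 else "wrist"
d=imaging.read_camera(cam); np.savez(f"pics/{n}.npz",**d); cv2.imwrite(f"pics/{n}.png",d["image"][:,:,::-1])
s=observe(); print(s["time"],s["ee_pos"].round(4),s["eef_rot"].round(3).tolist(),s["width"],s["force"].round(1))
E
python3 snap.py w1
```

```text
1.9 [ 0.3901 -0.1177  0.3143] [[0.004, 0.007, 1.0], [-0.006, 1.0, -0.007], [-1.0, -0.006, 0.004]] 0.08557820872685859 [-0.  -0.6 -0.2]
```

View pics/w1.png

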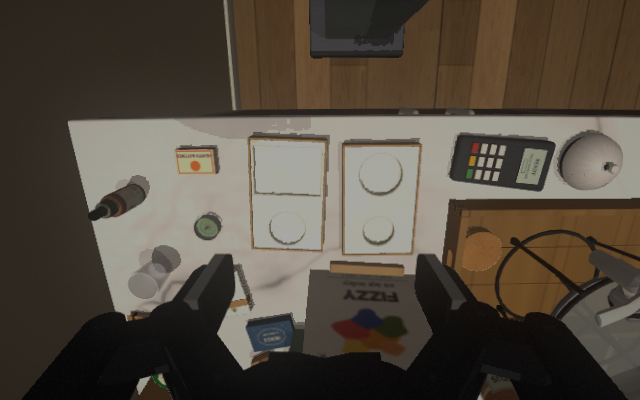

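The wrist view shows the candle box spanning (249,137)-(328,250), the tasting box spanning (342,142)-(420,254), and the matchbox, tealight, bottle and glass to their left. I'll move over the stock for a second view.

Call:
step_arm --pt "20 -42 -5 0 0 0" --pt "20 -42 -5 0 0 0" --pt "20 -42 -5 0 0 0" --pt "20 -42 -5 0 0 0" --pt "0 0 0 0 0 0" --pt "0 0 0 0 0 0"

```text
time: 2.5
ee_pos: [0.4729, -0.2829, 0.2943]
eef_rot: [[0.005, -0.008, 1.0], [-0.005, 1.0, 0.008], [-1.0, -0.005, 0.005]]
force: [-0.2, 0.3, 0.8]
width: 0.0855
```

```bash
python3 snap.py w2
python3 - <<'E'
from h import *
d=load("pics/w1.npz"); crop(d["image"],235,125,430,265,4,"pics/w1c.png")
E
```

```text
2.55 [ 0.4729 -0.2827  0.2942] [[0.006, -0.008, 1.0], [-0.005, 1.0, 0.008], [-1.0, -0.005, 0.006]] 0.08562654125094456 [-1.3 -0.3 -0. ]
```

View pics/w2.png

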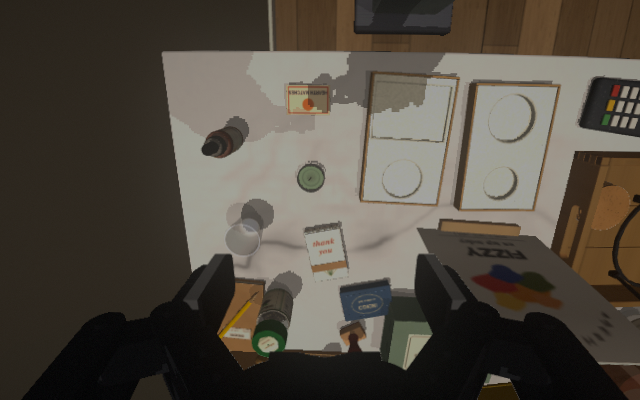

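View pics/w1c.png

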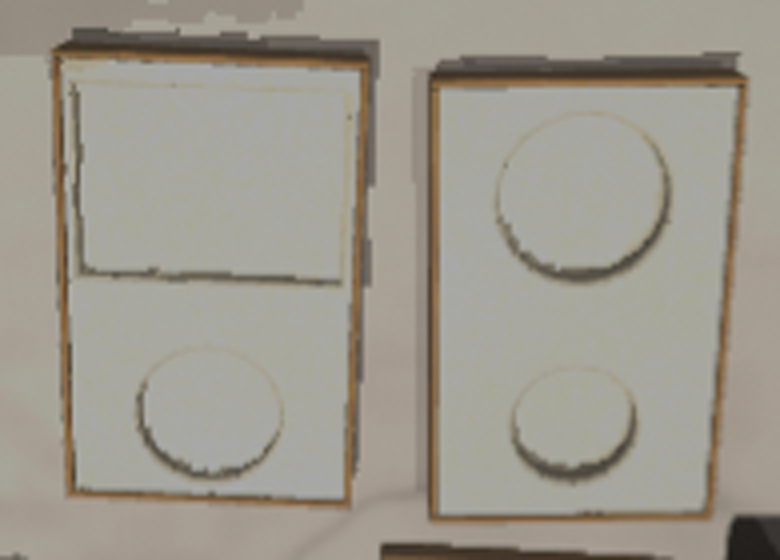

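Run:
```python
from h import *
d=load("pics/w1.npz")
for n,c in dict(candle=[(55,50),(368,66),(349,502),(68,494)],tasting=[(432,75),(745,78),(712,518),(432,517)]).items():
    c=(np.array(c)+0.5)/4+[235,125]-0.5
    P=onplane(d,c,0.022)[:,:2]; print(n,P.round(4).tolist(),"ctr",P.mean(0).round(4),
     "sides",[np.linalg.norm(P[i]-P[(i+1)%4]).round(4) for i in range(4)])
    x=(P[2]+P[3]-P[0]-P[1]); print("x-yaw",np.degrees(np.arctan2(x[1],x[0])), "y-yaw", np.degrees(np.arctan2(*(P[1]+P[2]-P[0]-P[3])[::-1]))-90)
d2=load("pics/w2.npz")
I=d2["image"]
crop(I,280,70,380,300,2.6,"pics/a.png"); crop(I,190,105,290,265,3.7,"pics/b.png")
M=points(d2)
print(M[225:280:10,325].round(3).tolist())
```

```text
candle [[0.3669, -0.224], [0.3732, -0.1162], [0.5405, -0.1244], [0.5369, -0.2329]] ctr [ 0.4544 -0.1744] sides [np.float64(0.1079), np.float64(0.1675), np.float64(0.1086), np.float64(0.1702)]
x-yaw -2.893167639138126 y-yaw -2.648465792348148
tasting [[0.3765, -0.0941], [0.3779, 0.0142], [0.5483, 0.0164], [0.5472, -0.0923]] ctr [ 0.4625 -0.0389] sides [np.float64(0.1084), np.float64(0.1704), np.float64(0.1087), np.float64(0.1707)]
x-yaw 0.6887218876907859 y-yaw -0.6798033700685977
[[0.583, -0.282, -0.001], [0.591, -0.282, 0.018], [0.608, -0.282, 0.016], [0.624, -0.282, 0.018], [0.641, -0.282, 0.018], [0.659, -0.281, 0.017]]
```

View pics/a.png

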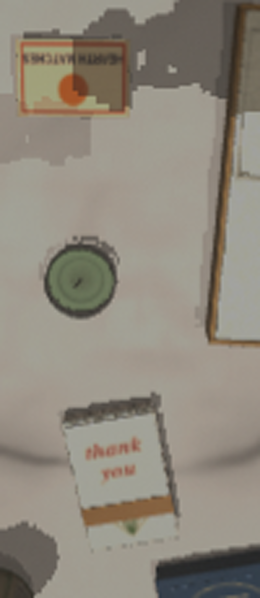

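View pics/b.png

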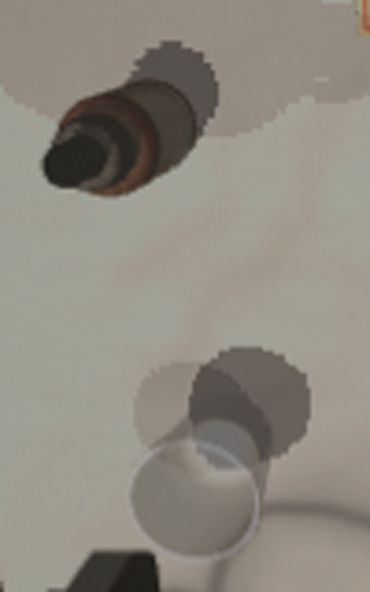

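Run:
```python
from h import *
d=load("pics/w2.npz")
def g(n,c,f,o,z):
    c=(np.array(c,float)+0.5)/f+o-0.5
    P=onplane(d,c,z)[:,:2]; print(n,P.round(4).tolist(),P.mean(0).round(4)); return P
P=g("cards",[(66,422),(158,405),(180,540),(90,552)],2.6,[280,70],0.016)
a=P[2]+P[3]-P[0]-P[1]; print(np.degrees(np.arctan2(a[1],a[0])), np.linalg.norm(a)/2)
P=g("match",[(22,43),(128,42),(125,114),(20,111)],2.6,[280,70],0.016)
a=P[1]+P[2]-P[0]-P[3]; print(np.degrees(np.arctan2(a[1],a[0])), np.linalg.norm(a)/2)
g("tea",[(81,282)],2.6,[280,70],0.015)
g("glass rim",[(196,499)],3.7,[190,105],0.062)
g("glass foot",[(228,445)],3.7,[190,105],0.003)
g("bottle tip",[(75,163)],3.7,[190,105],0.102)
g("bottle shoulder",[(107,145)],3.7,[190,105],0.070)
```

```text
cards [[0.5873, -0.3113], [0.5764, -0.2597], [0.6633, -0.2445], [0.6722, -0.2979]] [ 0.6248 -0.2784]
9.455677746822342 0.08704656731409972
match [[0.3854, -0.3307], [0.3845, -0.279], [0.4188, -0.28], [0.4177, -0.3325]] [ 0.4016 -0.3056]
89.88353902124668 0.05213044107875788
tea [[0.5061, -0.3025]] [ 0.5061 -0.3025]
glass rim [[0.578, -0.3908]] [ 0.578  -0.3908]
glass foot [[0.5826, -0.393]] [ 0.5826 -0.393 ]
bottle tip [[0.4511, -0.4069]] [ 0.4511 -0.4069]
bottle shoulder [[0.4508, -0.4079]] [ 0.4508 -0.4079]
```

Call:
step_arm --pt "30 1 -34 0 0 2" --pt "30 1 -34 0 0 2" --pt "30 1 -34 0 0 2" --pt "30 1 -34 0 0 2" --pt "30 1 -34 0 0 2" --pt "0 0 0 0 0 0" --pt "0 0 0 0 0 0"

```text
time: 3.25
ee_pos: [0.6272, -0.2638, 0.1261]
eef_rot: [[0.015, -0.201, 0.98], [-0.006, 0.98, 0.201], [-1.0, -0.009, 0.014]]
force: [-0.5, 0.3, 0.3]
width: 0.0852
```

```bash
python3 snap.py w3
```

```text
3.3 [ 0.6269 -0.2638  0.126 ] [[0.015, -0.201, 0.98], [-0.006, 0.98, 0.201], [-1.0, -0.009, 0.013]] 0.08553652867526142 [-0.7  0.8 -0.8]
```

View pics/w3.png

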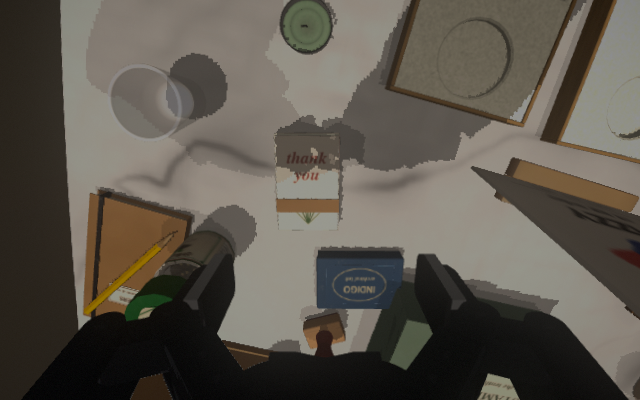

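```bash
cat > tools.py <<'E'
from h import *
def axis(d,s=None):
    s=s or observe(); return proj(d,[[*s["ee_pos"][:2],z] for z in (0,0.016)])
E
python3 - <<'E'
from tools import *
d=load("pics/w3.npz"); print(axis(d), proj(d,[observe()["ee_pos"]]))
crop(d["image"],260,115,360,245,4.5,"pics/w3c.png")
E
```

```text
[[325.51675809 185.10329857]
 [325.39580143 190.54468774]] [[323.94322921 255.82136687]]
```

View pics/w3c.png

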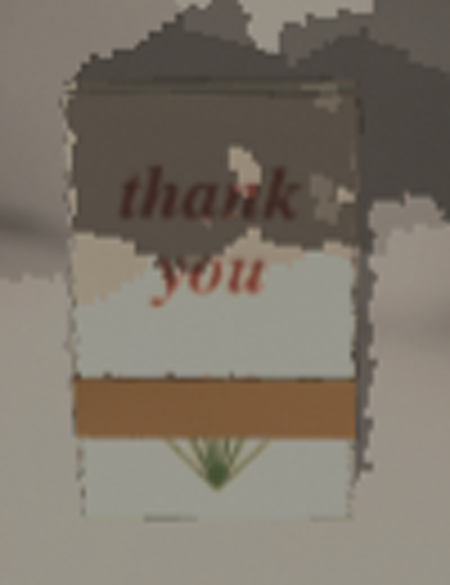

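Run:
```python
from tools import *
d=load("pics/w3.npz")
c=(np.array([(70,92),(357,92),(351,518),(80,518)],float)+.5)/4.5+[260,115]-.5
P=onplane(d,c,0.016)[:,:2]; s=observe()
print(P.round(4),P.mean(0))
a=P[2]+P[3]-P[0]-P[1]; b=P[1]+P[2]-P[0]-P[3]
print(np.degrees(np.arctan2(a[1],a[0])),np.degrees(np.arctan2(b[1],b[0]))-90,np.linalg.norm(a)/2,np.linalg.norm(b)/2)
R=s["eef_rot"]; print("tool yaw",np.degrees(np.arctan2(R[1,2],R[0,2])), "delta mm",(P.mean(0)-s["ee_pos"][:2])*1000)
```

```text
[[ 0.5897 -0.3123]
 [ 0.5795 -0.2626]
 [ 0.66   -0.246 ]
 [ 0.671  -0.2978]] [ 0.62505401 -0.27967159]
10.900506130159354 11.79034320820368 0.0823847704497579 0.05184537551950491
tool yaw 11.581219860063321 delta mm [ -1.89123602 -15.89866164]
```

Call:
step_arm --pt "-1 -8 -15 0.3 0.8 0" --pt "-1 -8 -15 0 0 0" --pt "0 0 -15 0 0 0" --pt "0 0 -10 0 0 0" --pt "0 0 0 0 0 0" --claw 0.5 --newtons 30

```text
time: 3.8
ee_pos: [0.6233, -0.2829, 0.0729]
eef_rot: [[0.006, -0.198, 0.98], [-0.004, 0.98, 0.198], [-1.0, -0.005, 0.005]]
force: [0.0, 0.5, -0.2]
width: 0.0639
```

```bash
python3 snap.py w4
python3 - <<'E'
from tools import *
d=load("pics/w4.npz"); M=points(d); s=observe(); T=s["ee_pos"];R=s["eef_rot"]
Q=(M-T)@R   # tool coords
m=(Q[...,0]>-0.06)&(abs(Q[...,2])<0.02)&(abs(Q[...,1])<0.06)&(M[...,2]>0.03)
for sg in (1,-1):
    q=Q[m&(sg*Q[...,1]>0.02)]; print(len(q),np.percentile(q,[1,50,99],axis=0).round(4).tolist())
E
```

```text
3.85 [ 0.6236 -0.283   0.0736] [[0.007, -0.198, 0.98], [-0.004, 0.98, 0.198], [-1.0, -0.005, 0.006]] 0.06419225845053071 [ 0.5 -0.3  0.6]
5116 [[-0.0599, 0.0315, -0.0139], [-0.0504, 0.0399, -0.0076], [-0.0088, 0.0588, 0.0104]]
5130 [[-0.0599, -0.0584, -0.0138], [-0.0505, -0.0389, -0.0076], [-0.0088, -0.0304, 0.0102]]
```

View pics/w4.png

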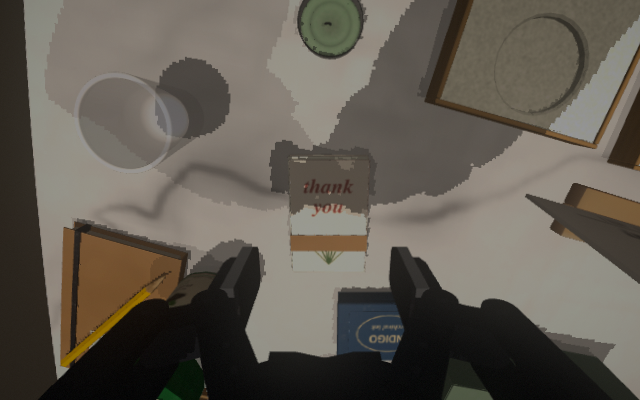

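Call:
step_arm --pt "1 3 -18 0.2 0.3 0" --pt "0 0.5 -20 0 0 0" --pt "0 0 -16 0 0 0" --pt "0 0 -9 0 0 0" --pt "0 0 -4 0 0 0" --pt "0 0 -1 0 0 0" --pt "0 0 0 0 0 0"

```text
time: 4.55
ee_pos: [0.6259, -0.2801, 0.0039]
eef_rot: [[0.005, -0.198, 0.98], [-0.002, 0.98, 0.198], [-1.0, -0.003, 0.004]]
force: [-0.8, 0.3, 0.3]
width: 0.064
```

Call:
step_arm --pt "0 0 -1.5 0 0 0" --pt "0 0 0 0 0 0" --pt "0 0 0 0 0 0" --pt "0 0 0 0 0 0" --pt "0 0 0 0 0 0" --claw -1 --newtons 30

```text
time: 5.05
ee_pos: [0.6273, -0.2808, 0.0049]
eef_rot: [[0.009, -0.198, 0.98], [-0.004, 0.98, 0.198], [-1.0, -0.005, 0.008]]
force: [-0.4, 0.3, -0.5]
width: 0.0511
```

Call:
step_arm --pt "0 0 5 0 0 0" --pt "0 0 20 0 0 0" --pt "0 0 35 0 0 0" --pt "0 0 30 0 0 0" --pt "0 0 0 0 0 0"

```text
time: 5.55
ee_pos: [0.6261, -0.2802, 0.0978]
eef_rot: [[0.006, -0.198, 0.98], [-0.002, 0.98, 0.198], [-1.0, -0.003, 0.005]]
force: [1.3, -0.1, 0.3]
width: 0.0513
```

```bash
python3 snap.py w5
```

```text
5.6 [ 0.6253 -0.2799  0.0959] [[0.004, -0.197, 0.98], [-0.001, 0.98, 0.198], [-1.0, -0.002, 0.004]] 0.05085072089198133 [-0.2  0.2 -0.3]
```

View pics/w5.png

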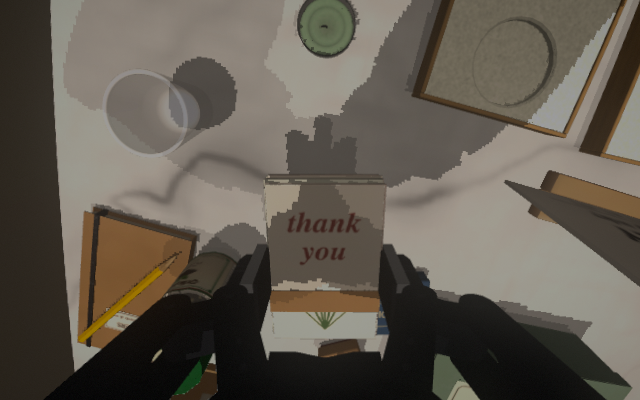

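Run:
```python
from tools import *
d=load("pics/w1.npz")
def g(n,c,z,f=4,o=(235,125)):
    c=(np.array(c,float)+.5)/f+o-.5; P=onplane(d,c,z)[:,:2]; print(n,P.round(4).tolist(),P.mean(0).round(4))
    if len(P)==4:
        a=P[2]+P[3]-P[0]-P[1]; b=P[1]+P[2]-P[0]-P[3]
        print(np.degrees(np.arctan2(a[1],a[0])),np.degrees(np.arctan2(b[1],b[0]))-90,np.linalg.norm(a)/2,np.linalg.norm(b)/2)
g("oblong",[(72,83),(350,91),(342,285),(78,275)],.02)
g("cand round",[(210,413)],.02)
g("tast big",[(583,197)],.02); g("tast small",[(574,425)],.02)
d=load("pics/w2.npz"); crop(d["image"],350,60,570,220,3.5,"pics/w2c.png")
```

```text
oblong [[0.3786, -0.2194], [0.3822, -0.1225], [0.4532, -0.1261], [0.4488, -0.2226]] [ 0.4157 -0.1727]
-2.738715198203318 -2.3226901940618774 0.07067555520649167 0.09677700855057833
cand round [[0.5038, -0.1767]] [ 0.5038 -0.1767]
tast big [[0.4205, -0.0396]] [ 0.4205 -0.0396]
tast small [[0.5094, -0.0387]] [ 0.5094 -0.0387]
```

View pics/w2c.png

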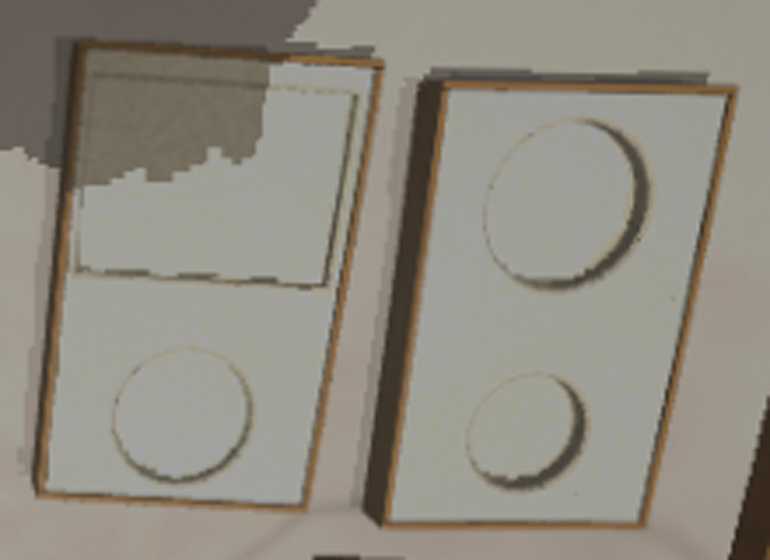

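Call:
step_arm --pt "-21 8 0 0 0 7.6" --pt "-21 9 0 0 0 7.6" --pt "-21 11 0 0 0 7.6" --pt "-21 11 -5 0 0 7.6" --pt "-21 11 -5 0 0 7.6" --pt "-21 11 -5 0 0 7.6" --pt "-21 12 -5 0 0 7.6" --pt "-21 12 -5 0 0 7.6" --pt "-21 12 -5 0 0 7.6" --pt "-21 11 -5 0 0 7.6" --pt "0 0 0 0 0 0" --pt "0 0 0 0 0 0"

```text
time: 6.8
ee_pos: [0.3995, -0.1647, 0.0491]
eef_rot: [[-0.012, -1.0, -0.008], [0.006, -0.008, 1.0], [-1.0, 0.012, 0.006]]
force: [0.3, -0.6, -1.5]
width: 0.0512
```

```bash
python3 snap.py w6
```

```text
6.85 [ 0.3993 -0.1646  0.049 ] [[-0.013, -1.0, -0.008], [0.006, -0.008, 1.0], [-1.0, 0.013, 0.006]] 0.051546475394626444 [-1.1 -0.  -0.6]
```

View pics/w6.png

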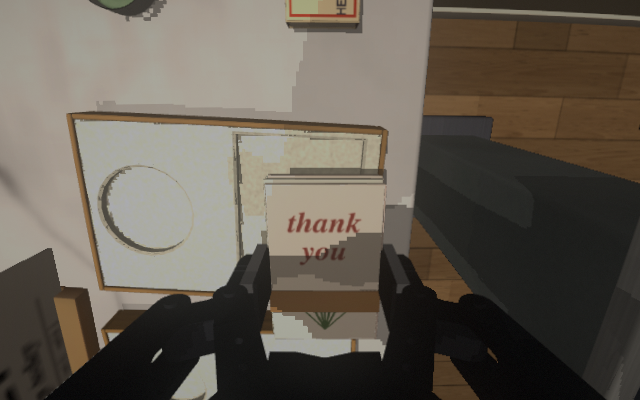

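Run:
```python
from tools import *
d=load("pics/w6.npz")
print(onplane(d,[(235,133),(365,138),(236,253)],.02).round(4), "expected corners (x+-35,y+-48 about .4157,-.1727)")
print(onplane(d,[(70,115),(386,129)],.022).round(4))
```

```text
[[ 0.448  -0.2229  0.02  ]
 [ 0.3777 -0.2207  0.02  ]
 [ 0.4531 -0.1506  0.02  ]] expected corners (x+-35,y+-48 about .4157,-.1727)
[[ 0.5352 -0.2327  0.022 ]
 [ 0.367  -0.2259  0.022 ]]
```

Call:
step_arm --pt "8 -4 0 -0.3 -0.7 -3" --pt "8 -4 0 0 0 0" --pt "0 0 -6 0 0 0" --pt "0 0 0 0 0 0"

```text
time: 7.25
ee_pos: [0.4186, -0.1743, 0.0423]
eef_rot: [[0.001, -0.999, 0.048], [0.001, 0.048, 0.999], [-1.0, -0.001, 0.001]]
force: [0.3, -0.5, -0.6]
width: 0.0512
```

Call:
step_arm --pt "-3 1.5 -8 0 0 0" --pt "0 0 -7 0 0 0" --pt "0 0 -5 0 0 0" --pt "0 0 -2 0 0 0" --pt "0 0 0 0 0 0"

```text
time: 7.75
ee_pos: [0.4146, -0.1724, 0.0174]
eef_rot: [[-0.001, -0.999, 0.047], [0.002, 0.047, 0.999], [-1.0, 0.001, 0.002]]
force: [0.9, -0.6, 0.1]
width: 0.0511
```

```bash
python3 snap.py w7
```

```text
7.8 [ 0.4146 -0.1724  0.0176] [[-0.001, -0.999, 0.047], [0.002, 0.047, 0.999], [-1.0, 0.001, 0.002]] 0.05143345421096314 [-0.  -0.1 -0.3]
```

View pics/w7.png

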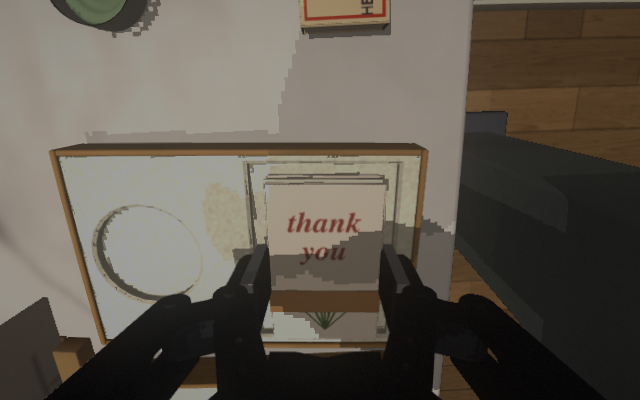

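Run:
```python
from tools import *
d=load("pics/w7.npz")
print(onplane(d,[(265,183),(384,184)],.0305).round(4)); print(onplane(d,[(248,162),(402,162)],.02).round(4))
```

```text
[[ 0.4381 -0.2158  0.0305]
 [ 0.3872 -0.213   0.0305]]
[[ 0.447  -0.2232  0.02  ]
 [ 0.3772 -0.2199  0.02  ]]
```

Call:
step_arm --pt "0 0 -1 0 0 0" --pt "0 0 -0.5 0 0 0" --pt "0 0 0 0 0 0"

```text
time: 8.1
ee_pos: [0.4148, -0.1725, 0.0177]
eef_rot: [[0.0, -0.999, 0.047], [0.001, 0.047, 0.999], [-1.0, 0.0, 0.001]]
force: [0.2, -0.6, -0.5]
width: 0.0511
```

Call:
step_arm --pt "1 0 -2.5 0 0 0" --pt "0 0 0 0 0 0" --pt "0 0 0 0 0 0"

```text
time: 8.4
ee_pos: [0.4154, -0.1728, 0.0173]
eef_rot: [[0.001, -0.999, 0.047], [-0.0, 0.047, 0.999], [-1.0, -0.001, -0.0]]
force: [-0.1, -0.9, -0.7]
width: 0.0513
```

Call:
step_arm --pt "0 0 -4 0 0 0"

```text
time: 8.5
ee_pos: [0.4158, -0.1732, 0.0147]
eef_rot: [[0.002, -0.999, 0.048], [-0.001, 0.048, 0.999], [-1.0, -0.002, -0.001]]
force: [-13.7, 4.5, 52.0]
width: 0.0514
```

Call:
step_arm --pt "0 0 0 0 0 0"

```text
time: 8.6
ee_pos: [0.4159, -0.1732, 0.015]
eef_rot: [[0.002, -0.999, 0.048], [-0.002, 0.048, 0.999], [-1.0, -0.002, -0.002]]
force: [-0.1, -0.5, -0.9]
width: 0.0511
```

Call:
step_arm --pt "0 0 0 0 0 0" --pt "0 0 0 0 0 0" --pt "0 0 3 0 0 0" --pt "0 0 20 0 0 0" --pt "0 0 40 0 0 0" --pt "0 -10 40 0 0 0" --pt "0 0 0 0 0 0" --claw 0.5

```text
time: 9.3
ee_pos: [0.4147, -0.1827, 0.1201]
eef_rot: [[-0.002, -0.999, 0.047], [0.0, 0.047, 0.999], [-1.0, 0.002, 0.0]]
force: [1.0, -0.2, 0.3]
width: 0.0645
```

```bash
python3 snap.py w8
```

```text
9.35 [ 0.4136 -0.1819  0.118 ] [[-0.004, -0.999, 0.047], [0.002, 0.047, 0.999], [-1.0, 0.004, 0.001]] 0.063850949948619 [-0.1  0.1  0.5]
```

View pics/w8.png

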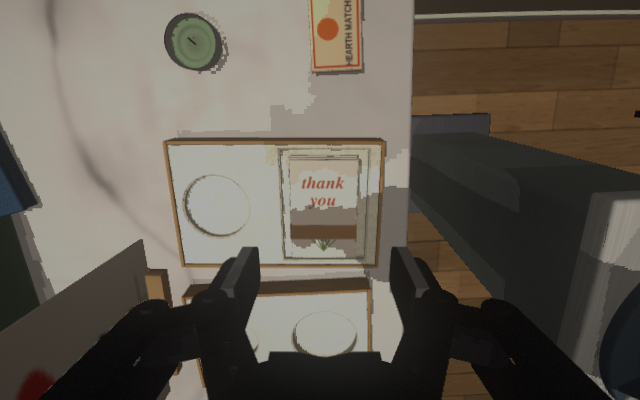

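Run:
```python
from tools import *
d=load("pics/w8.npz"); crop(d["image"],270,135,395,270,4.4,"pics/w8c.png")
M=points(d); print(M[170:245:15,325].round(4).tolist(), M[205,265].round(4), np.nanmedian(M[165:250,300:350,2]),np.nanmedian(M[160:250,250:272,2]))
```

```text
[[0.4131, -0.2066, 0.0295], [0.4136, -0.1953, 0.0314], [0.4142, -0.183, 0.0307], [0.4147, -0.1711, 0.0322], [0.4153, -0.1581, 0.0317]] [ 0.4635 -0.1776  0.0206] 0.031484851453476376 0.02038543888089009
```

View pics/w8c.png

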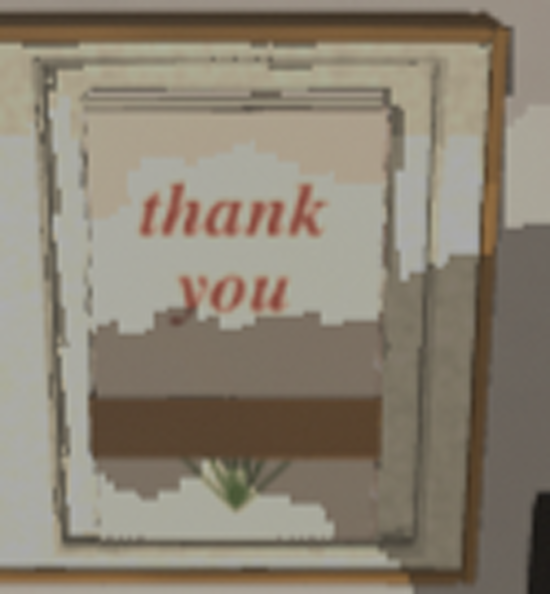

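Run:
```python
from tools import *
d=load("pics/w8.npz")
f=lambda c,z:onplane(d,(np.array(c,float)+.5)/4.4+[270,135]-.5,z)[:,:2]
P=f([(86,108),(390,109),(379,540),(98,540)],.030); print(P.round(4),P.mean(0)); 
a=P[2]+P[3]-P[0]-P[1]; print(np.degrees(np.arctan2(a[1],a[0])))
Q=f([(42,62),(434,62),(414,544),(64,548)],.020); print(Q.round(4),Q.mean(0))
# matchbox in px
print(onplane(d,[(310,70),(362,68)],.016).round(4));
```

```text
[[ 0.4396 -0.2163]
 [ 0.3878 -0.2137]
 [ 0.3909 -0.1314]
 [ 0.4439 -0.1339]] [ 0.4155536  -0.17381598]
87.39204702179228
[[ 0.4479 -0.2229]
 [ 0.3789 -0.2198]
 [ 0.3832 -0.1246]
 [ 0.4522 -0.1269]] [ 0.41553755 -0.17357096]
[[ 0.4208 -0.2792  0.016 ]
 [ 0.3826 -0.2788  0.016 ]]
```

Call:
step_arm --pt "-4 -40 -9 0 0 1" --pt "-4 -42 -9 0 0 1" --pt "-4 -42 -9 0 0 1" --pt "0 0 0 0 0 0" --pt "0 0 0 0 0 0"

```text
time: 9.85
ee_pos: [0.3999, -0.3077, 0.0861]
eef_rot: [[-0.006, -1.0, -0.011], [0.005, -0.011, 1.0], [-1.0, 0.006, 0.005]]
force: [1.0, -0.2, -0.2]
width: 0.0641
```

```bash
python3 snap.py w9
python3 - <<'E'
from tools import *
d=load("pics/w9.npz"); crop(d["image"],200,110,440,270,3.3,"pics/w9c.png")
E
```

```text
9.9 [ 0.4    -0.3075  0.0862] [[-0.007, -1.0, -0.011], [0.004, -0.011, 1.0], [-1.0, 0.006, 0.004]] 0.06407424248098129 [-1.2 -0.1  0.8]
```

View pics/w9c.png

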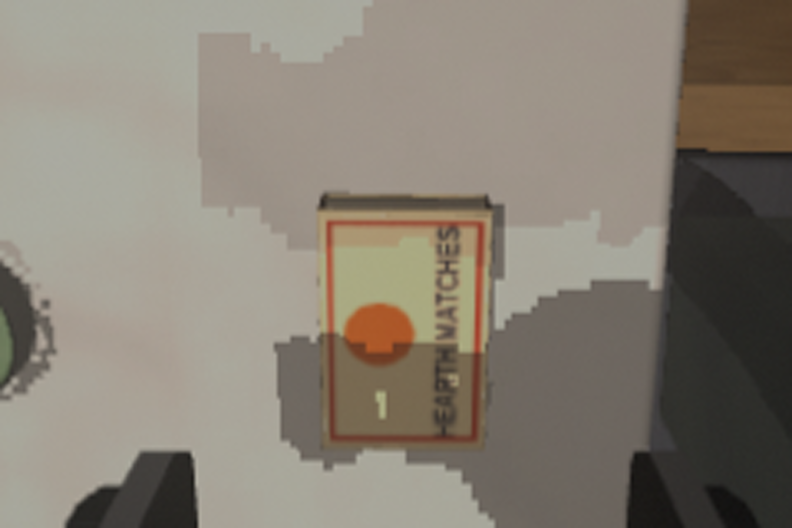

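Run:
```python
from tools import *
d=load("pics/w9.npz");s=observe();R=s["eef_rot"]
f=lambda c,z:onplane(d,(np.array(c,float)+.5)/3.3+[200,110]-.5,z)[:,:2]
P=f([(321,209),(491,209),(485,447),(323,447)],.016); print(P.round(4),P.mean(0)); 
a=P[2]+P[3]-P[0]-P[1]; print(np.degrees(np.arctan2(a[1],a[0])),np.linalg.norm(a)/2,"tool",np.degrees(np.arctan2(R[1,2],R[0,2])))
print((P.mean(0)-s["ee_pos"][:2])*1000)
```

```text
[[ 0.419  -0.3338]
 [ 0.3832 -0.3342]
 [ 0.3826 -0.2786]
 [ 0.4194 -0.2783]] [ 0.40104559 -0.3062396 ]
90.1057470259076 0.05554508638068177 tool 90.65573453131216
[1.00238472 1.27731325]
```

Call:
step_arm --pt "1 1 -20 -0.2 -0.4 -0.5" --pt "0 0 -25 0 0 0" --pt "0 0 -20 0 0 0" --pt "0 0 -12 0 0 0" --pt "0 0 -5 0 0 0" --pt "0 0 0 0 0 0" --claw 0.2

```text
time: 10.5
ee_pos: [0.4014, -0.2995, 0.0012]
eef_rot: [[-0.0, -1.0, -0.009], [0.003, -0.009, 1.0], [-1.0, 0.0, 0.003]]
force: [0.1, -0.3, -0.5]
width: 0.0512
```

Call:
step_arm --pt "0 0 0 0 0 0" --pt "0 0 0 0 0 0" --pt "0 0 0 0 0 0" --pt "0 0 0 0 0 0" --pt "0 0 0 0 0 0" --claw -1 --newtons 25

```text
time: 11.0
ee_pos: [0.403, -0.2994, 0.0036]
eef_rot: [[0.003, -1.0, -0.01], [0.001, -0.01, 1.0], [-1.0, -0.003, 0.001]]
force: [-0.1, -0.1, -0.9]
width: 0.038
```

Call:
step_arm --pt "0 0 8 0 0 0" --pt "0 0 30 0 0 0" --pt "2 15 35 0 0 0" --pt "3 35 5 0 0 -1" --pt "4 40 0 0 0 -1" --pt "4 35 -3 0 0 -1" --pt "0 7 0 0 0 0" --pt "0 0 0 0 0 0" --pt "0 0 0 0 0 0"

```text
time: 11.9
ee_pos: [0.4171, -0.1653, 0.0866]
eef_rot: [[0.009, -0.999, 0.048], [-0.001, 0.048, 0.999], [-1.0, -0.009, -0.001]]
force: [0.5, -0.2, -0.0]
width: 0.0376
```

```bash
python3 snap.py w10
```

```text
11.95 [ 0.4171 -0.1655  0.0866] [[0.009, -0.999, 0.048], [-0.001, 0.048, 0.999], [-1.0, -0.009, -0.001]] 0.03754903943584027 [-0.4  0.6  0.2]
```

View pics/w10.png

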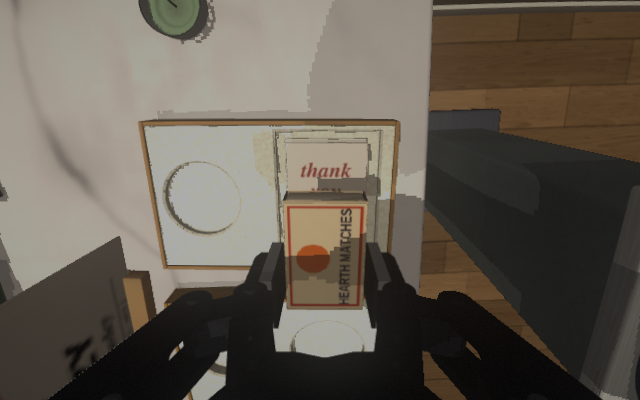

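Run:
```python
from tools import *
d=load("pics/w10.npz");s=observe()
P=onplane(d,[(285,203),(366,203),(362,307),(287,307)],.099)[:,:2]; print(P.round(4),P.mean(0),s["ee_pos"])
print((np.array([.4155,-.1738])-P.mean(0))*1000)
```

```text
[[ 0.4327 -0.1989]
 [ 0.3972 -0.1974]
 [ 0.3994 -0.1432]
 [ 0.4364 -0.1446]] [ 0.41643579 -0.17101002] [ 0.4170608  -0.16551825  0.08656978]
[-0.93578641 -2.78998093]
```

Call:
step_arm --pt "-1 -3 -12 0 0.5 0" --pt "0 0 -12 0 0 0" --pt "0 0 -10 0 0 0" --pt "0 0 -6 0 0 0" --pt "0 0 0 0 0 0" --pt "0 0 0 0 0 0"

```text
time: 12.55
ee_pos: [0.4151, -0.173, 0.0422]
eef_rot: [[-0.003, -0.999, 0.054], [-0.002, 0.054, 0.999], [-1.0, 0.003, -0.002]]
force: [-0.2, 0.1, -1.0]
width: 0.0375
```

Call:
step_arm --pt "1 4.5 0 0 -0.2 0.4" --pt "0 0 -4 0 0 0" --pt "0 0 0 0 0 0"

```text
time: 12.85
ee_pos: [0.4168, -0.1683, 0.0385]
eef_rot: [[0.001, -0.999, 0.046], [-0.002, 0.046, 0.999], [-1.0, -0.002, -0.002]]
force: [0.3, 0.0, 0.1]
width: 0.0379
```

```bash
python3 snap.py w11
python3 - <<'E'
from tools import *
d=load("pics/w11.npz"); crop(d["image"],200,130,440,330,3,"pics/w11c.png")
E
```

```text
12.9 [ 0.4169 -0.1684  0.0388] [[0.002, -0.999, 0.046], [-0.002, 0.046, 0.999], [-1.0, -0.002, -0.002]] 0.0379509594319937 [-0.4 -0.1 -0.1]
```

View pics/w11c.png

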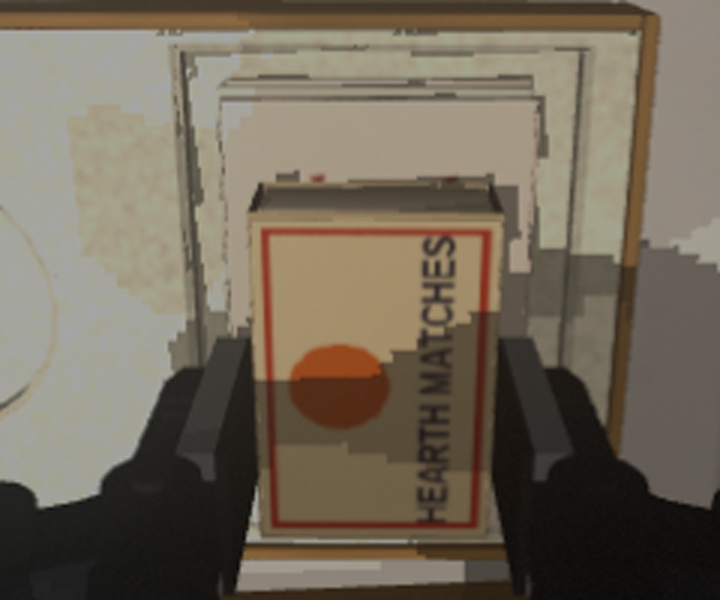

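Call:
step_arm --pt "-1 0 -3 0 0 0" --pt "0 0 -2 0 0 0"

```text
time: 13.1
ee_pos: [0.4162, -0.1684, 0.034]
eef_rot: [[0.003, -0.999, 0.046], [-0.003, 0.046, 0.999], [-1.0, -0.003, -0.002]]
force: [-0.6, -0.3, -0.5]
width: 0.0375
```

Call:
step_arm --pt "0 0 -1.5 0 0 0"

```text
time: 13.2
ee_pos: [0.4163, -0.1684, 0.0323]
eef_rot: [[0.003, -0.999, 0.046], [-0.003, 0.046, 0.999], [-1.0, -0.003, -0.002]]
force: [-0.7, 0.7, -0.8]
width: 0.0378
```

Call:
step_arm --pt "0 0 -1.5 0 0 0"

```text
time: 13.3
ee_pos: [0.4163, -0.1685, 0.0319]
eef_rot: [[0.003, -0.999, 0.046], [-0.003, 0.046, 0.999], [-1.0, -0.004, -0.003]]
force: [-9.9, 5.1, 43.9]
width: 0.0378
```

Call:
step_arm --pt "0 0 0 0 0 0" --pt "0 0 0 0 0 0" --pt "0 0 5 0 0 0" --pt "0 0 25 0 0 0" --pt "0 0 30 0 0 0" --pt "0 0 10 0 0 0" --pt "0 0 0 0 0 0" --claw 0.25

```text
time: 14.0
ee_pos: [0.4155, -0.1682, 0.1042]
eef_rot: [[0.002, -0.999, 0.046], [-0.002, 0.046, 0.999], [-1.0, -0.002, -0.002]]
force: [0.2, -0.9, 0.2]
width: 0.0533
```

```bash
python3 snap.py w12
python3 - <<'E'
from tools import *
d=load("pics/w12.npz"); crop(d["image"],220,110,430,270,3.5,"pics/w12c.png")
E
```

```text
14.05 [ 0.4153 -0.1681  0.1036] [[0.001, -0.999, 0.046], [-0.002, 0.046, 0.999], [-1.0, -0.002, -0.002]] 0.05300047127321197 [0.6 0.1 0.6]
```

View pics/w12c.png

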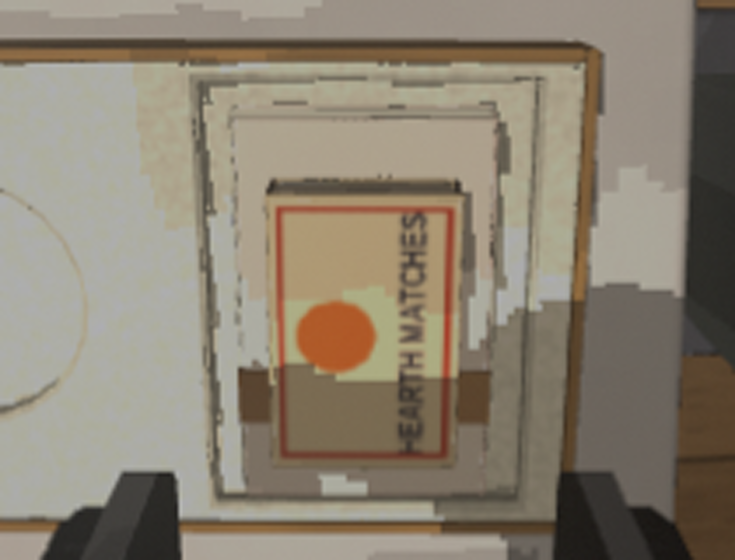

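Run:
```python
from tools import *
d=load("pics/w12.npz")
f=lambda c,z:onplane(d,(np.array(c,float)+.5)/3.5+[220,110]-.5,z)[:,:2]
for P in (f([(267,196),(462,193),(456,465),(277,466)],.046),f([(233,118),(496,117),(488,494),(245,492)],.030)):
    a=P[2]+P[3]-P[0]-P[1]; print(P.mean(0),np.degrees(np.arctan2(a[1],a[0])),np.linalg.norm(a)/2)
```

```text
[ 0.41565405 -0.17524625] 87.80700790765937 0.055578375230714676
[ 0.41576669 -0.17402813] 87.70102003607596 0.0821127838044521
```

Call:
step_arm --pt "8 -12 2 0 0 -7.9" --pt "8 -12 0 0 0 -7.9" --pt "8 -12 0 0 0 -7.9" --pt "8 -12 0 0 0 -7.9" --pt "8 -12 0 0 0 -7.9" --pt "8 -12 0 0 0 -7.9" --pt "8 -12 0 0 0 -7.9" --pt "8 -12 -5 0 0 -7.9" --pt "8 -12 -5 0 0 -7.9" --pt "8 -12 -5 0 0 -7.9" --pt "8 -12 -5 0 0 -7.9" --pt "0 0 0 0 0 0"

```text
time: 15.25
ee_pos: [0.4992, -0.3014, 0.0675]
eef_rot: [[-0.011, 0.053, 0.999], [0.016, 0.998, -0.053], [-1.0, 0.016, -0.012]]
force: [-0.0, 0.5, 0.4]
width: 0.0534
```

```bash
python3 snap.py w13
```

```text
15.3 [ 0.4985 -0.3006  0.0676] [[-0.012, 0.048, 0.999], [0.017, 0.999, -0.048], [-1.0, 0.016, -0.013]] 0.05384174434828814 [0.4 0.7 0.1]
```

View pics/w13.png

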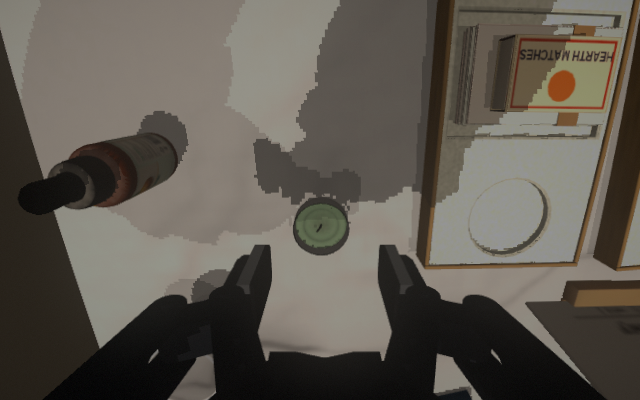

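Run:
```python
from tools import *
d=load("pics/w13.npz"); s=observe()
P=onplane(d,[(321,226),(293,226),(349,226),(321,197),(321,253)],.015); print(P.round(4)); 
c=[(P[1,0]+P[2,0])/2, (P[1,1]+P[2,1])/2]; print("delta",(P[0,:2]-s["ee_pos"][:2])*1000)
```

```text
[[ 0.5042 -0.3028  0.015 ]
 [ 0.5031 -0.3216  0.015 ]
 [ 0.5053 -0.2839  0.015 ]
 [ 0.4838 -0.3017  0.015 ]
 [ 0.5244 -0.3039  0.015 ]]
delta [ 5.74833615 -2.21342149]
```

Call:
step_arm --pt "6 -2 -10 -1 -0.7 2.8" --pt "0 0 -15 0 0 0" --pt "0 0 -12 0 0 0" --pt "0 0 -10 0 0 0" --pt "0 0 -5 0 0 0" --pt "0 0 0 0 0 0" --pt "0 0 0 0 0 0"

```text
time: 16.0
ee_pos: [0.5015, -0.2992, 0.0115]
eef_rot: [[-0.004, -0.02, 1.0], [0.002, 1.0, 0.02], [-1.0, 0.002, -0.004]]
force: [-0.4, -0.5, -0.7]
width: 0.0533
```

Call:
step_arm --pt "3 -3.5 -3 0 0 0" --pt "0 0 -3 0 0 0" --pt "0 0 0 0 0 0"

```text
time: 16.3
ee_pos: [0.5056, -0.3036, 0.0062]
eef_rot: [[-0.002, -0.02, 1.0], [0.0, 1.0, 0.02], [-1.0, 0.0, -0.002]]
force: [-0.1, 0.3, -0.4]
width: 0.0534
```

Call:
step_arm --pt "-0.5 0 -1 0 0 0" --pt "0 0 0 0 0 0" --pt "0 0 0 0 0 0" --pt "0 0 0 0 0 0" --claw -1 --newtons 20

```text
time: 16.7
ee_pos: [0.5053, -0.3039, 0.0056]
eef_rot: [[-0.001, -0.02, 1.0], [0.0, 1.0, 0.02], [-1.0, 0.0, -0.001]]
force: [-0.3, -0.2, -0.3]
width: 0.0362
```

Call:
step_arm --pt "0 0 6 0 0 0" --pt "0 0 25 0 0 0" --pt "0 0 35 0 0 0" --pt "0 0 0 0 0 0"

```text
time: 17.1
ee_pos: [0.5044, -0.3032, 0.0738]
eef_rot: [[-0.003, -0.02, 1.0], [0.001, 1.0, 0.02], [-1.0, 0.001, -0.003]]
force: [0.4, -0.7, -0.3]
width: 0.0363
```

```bash
python3 snap.py w14
```

```text
17.15 [ 0.5034 -0.3027  0.0718] [[-0.006, -0.02, 1.0], [0.003, 1.0, 0.02], [-1.0, 0.003, -0.006]] 0.03630166389436557 [ 0.2  0.  -0.3]
```

View pics/w14.png

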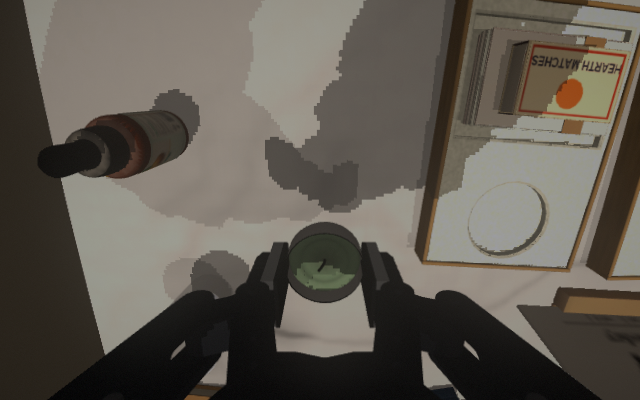

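Call:
step_arm --pt "0 25 0 0 0 0" --pt "0 40 0 0 0 -0.6" --pt "0 35 -5 0 0 -0.6" --pt "0 20 -10 0 0 0" --pt "0 0 0 0 0 0" --pt "0 0 0 0 0 0"

```text
time: 17.75
ee_pos: [0.5012, -0.1791, 0.054]
eef_rot: [[-0.008, 0.004, 1.0], [0.003, 1.0, -0.004], [-1.0, 0.003, -0.008]]
force: [-0.1, -0.7, -0.3]
width: 0.0364
```

```bash
python3 snap.py w15
```

```text
17.8 [ 0.501  -0.1793  0.0539] [[-0.008, 0.004, 1.0], [0.003, 1.0, -0.004], [-1.0, 0.003, -0.008]] 0.03652707107969894 [ 0.1 -0.1  0.7]
```

View pics/w15.png

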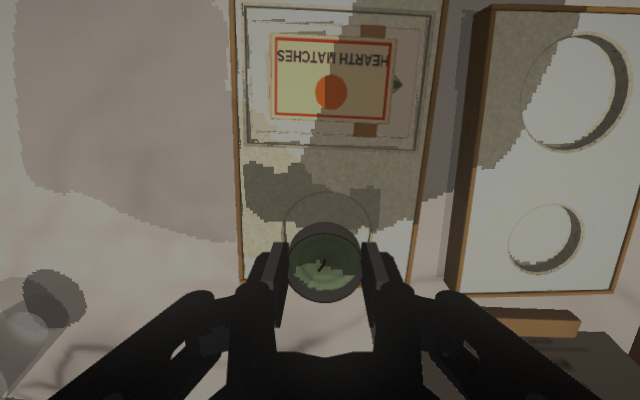

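Call:
step_arm --pt "3 2.5 -10 -0.2 -0.4 0" --pt "0 0 -10 0 0 0" --pt "0 0 -6 0 0 0" --pt "0 0 0 0 0 0" --pt "0 0 0 0 0 0"

```text
time: 18.3
ee_pos: [0.5044, -0.1807, 0.0268]
eef_rot: [[-0.001, 0.008, 1.0], [-0.001, 1.0, -0.008], [-1.0, -0.001, -0.001]]
force: [0.3, -0.4, -0.5]
width: 0.0366
```

```bash
python3 snap.py w16;  python3 - <<'E'
from tools import *
d=load("pics/w16.npz"); crop(d["image"],210,150,440,330,3.3,"pics/w16c.png")
E
```

```text
18.35 [ 0.5045 -0.1807  0.0268] [[-0.001, 0.008, 1.0], [-0.001, 1.0, -0.008], [-1.0, -0.001, -0.001]] 0.036334705598644886 [ 0.9  0.6 -0.4]
```

View pics/w16c.png

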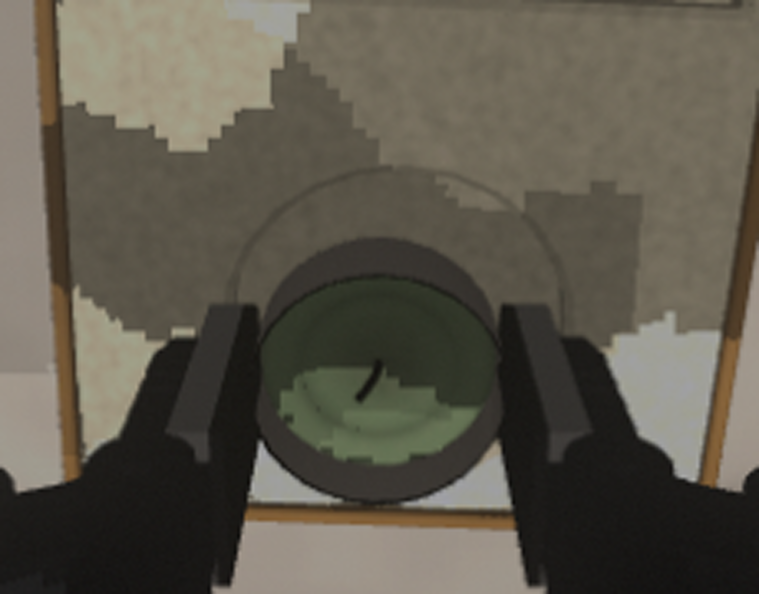

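Call:
step_arm --pt "0 4 0 0 0 0" --pt "0 0 -4 0 0 0" --pt "0 0 0 0 0 0"

```text
time: 18.65
ee_pos: [0.5049, -0.1767, 0.0233]
eef_rot: [[0.0, 0.009, 1.0], [-0.001, 1.0, -0.009], [-1.0, -0.001, 0.0]]
force: [-0.7, 0.7, -0.6]
width: 0.0363
```

Call:
step_arm --pt "0 0 -2.5 0 0 0" --pt "0 0 -1 0 0 0"

```text
time: 18.85
ee_pos: [0.5051, -0.1767, 0.0198]
eef_rot: [[0.001, 0.008, 1.0], [-0.002, 1.0, -0.008], [-1.0, -0.002, 0.001]]
force: [-0.6, 0.2, 0.1]
width: 0.036
```

Call:
step_arm --pt "0 0 -1 0 0 0"

```text
time: 18.95
ee_pos: [0.5052, -0.1767, 0.0192]
eef_rot: [[0.001, 0.008, 1.0], [-0.002, 1.0, -0.008], [-1.0, -0.002, 0.001]]
force: [-5.3, 0.7, 19.5]
width: 0.0364
```

Call:
step_arm --pt "0 0 0 0 0 0" --pt "0 0 0 0 0 0" --pt "0 0 4 0 0 0" --pt "0 0 20 0 0 0" --pt "0 0 30 0 0 0" --pt "0 0 30 0 0 0" --pt "0 0 0 0 0 0" --claw 0.25

```text
time: 19.65
ee_pos: [0.5041, -0.1763, 0.1059]
eef_rot: [[-0.001, 0.008, 1.0], [-0.001, 1.0, -0.008], [-1.0, -0.001, -0.001]]
force: [1.0, -1.0, -0.9]
width: 0.0534
```

```bash
python3 snap.py w17
```

```text
19.7 [ 0.5033 -0.176   0.1042] [[-0.003, 0.008, 1.0], [-0.0, 1.0, -0.008], [-1.0, -0.0, -0.003]] 0.05335509337012407 [ 0.3  0.1 -0.9]
```

View pics/w17.png

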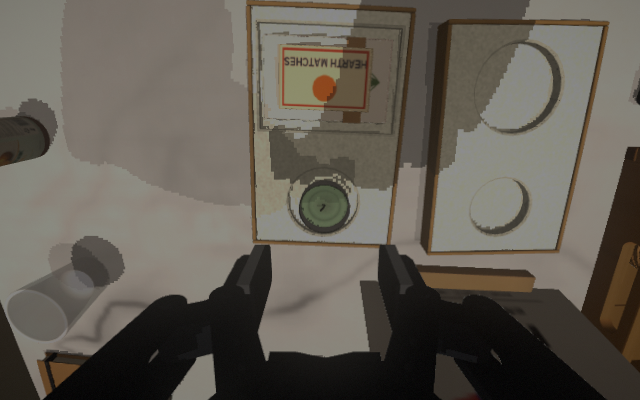

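Call:
step_arm --pt "14 -43 8 0 0 0" --pt "14 -43 8 0 0 0" --pt "14 -43 8 0 0 0" --pt "14 -43 5 0 0 0" --pt "14 -43 0 0 0 0" --pt "0 0 0 0 0 0" --pt "0 0 0 0 0 0" --claw 1

```text
time: 20.4
ee_pos: [0.5714, -0.397, 0.1262]
eef_rot: [[-0.011, 0.005, 1.0], [0.005, 1.0, -0.005], [-1.0, 0.005, -0.011]]
force: [1.1, 0.5, -0.1]
width: 0.0853
```

```bash
python3 snap.py w18;  python3 - <<'E'
from tools import *
d=load("pics/w18.npz"); crop(d["image"],200,110,450,310,3,"pics/w18c.png"); s=observe()
print(proj(d,[[.58,-.392,z] for z in (0,.062)]), proj(d,[[*s["ee_pos"][:2],z] for z in (0,.062)]))
E
```

```text
20.45 [ 0.5712 -0.3968  0.126 ] [[-0.012, 0.005, 1.0], [0.005, 1.0, -0.005], [-1.0, 0.005, -0.012]] 0.0853194033474528 [-0.5  0.2 -0.9]
[[328.97680088 197.99332608]
 [330.58465764 224.20279425]] [[323.58448757 188.57486529]
 [323.7696421  212.58067588]]
```

View pics/w18c.png

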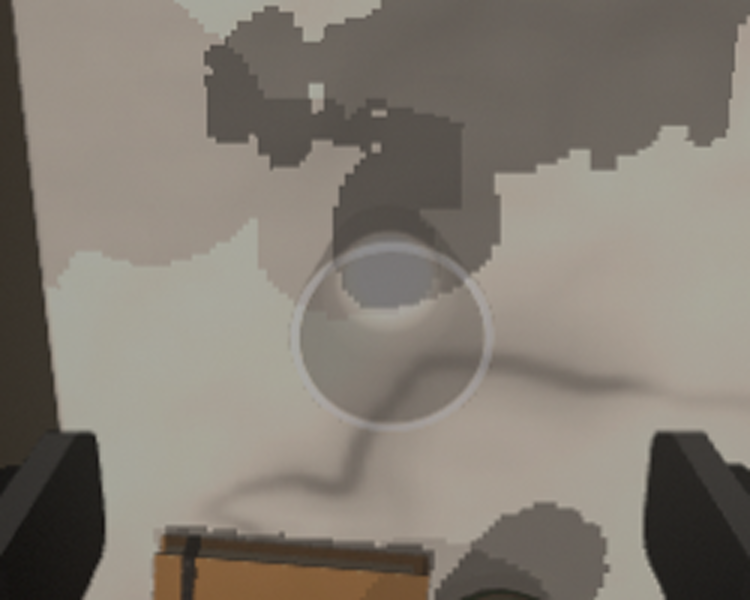

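Run:
```python
from tools import *
d=load("pics/w18.npz")
f=lambda c,z:onplane(d,(np.array(c,float)+.5)/3+[200,110]-.5,z)[:,:2]
print(f([(391.5,336),(290,336),(493,336),(391,241),(391,432)],.062)); print(f([(389,270)],.004))
```

```text
[[ 0.57805756 -0.39230073]
 [ 0.57792284 -0.41633227]
 [ 0.5782086  -0.36823406]
 [ 0.55465037 -0.39244957]
 [ 0.60332773 -0.39238323]]
[[ 0.58029759 -0.391757  ]]
```

Call:
step_arm --pt "8 4.5 0 -0.3 -0.7 0" --pt "0 0 -15 0 0 0" --pt "0 0 -20 0 0 0" --pt "0 0 -20 0 0 0" --pt "0 0 0 0 0 0"

```text
time: 20.95
ee_pos: [0.5806, -0.3847, 0.0701]
eef_rot: [[0.003, -0.001, 1.0], [-0.0, 1.0, 0.001], [-1.0, -0.0, 0.003]]
force: [-0.6, -0.1, -0.1]
width: 0.0856
```

Call:
step_arm --pt "-1.5 -7 0 0 0 0" --pt "0 0 -20 0 0 0" --pt "0 0 -18 0 0 0" --pt "0 0 -12 0 0 0" --pt "0 0 -4 0 0 0" --pt "0 0 0 0 0 0"

```text
time: 21.55
ee_pos: [0.5826, -0.3914, 0.022]
eef_rot: [[0.011, -0.005, 1.0], [-0.005, 1.0, 0.005], [-1.0, -0.005, 0.011]]
force: [-0.4, 0.5, -0.3]
width: 0.0853
```

```bash
python3 snap.py w19
```

```text
21.6 [ 0.5827 -0.3915  0.0223] [[0.012, -0.005, 1.0], [-0.006, 1.0, 0.005], [-1.0, -0.006, 0.012]] 0.08523343055454036 [-0.2 -0.1 -0. ]
```

View pics/w19.png

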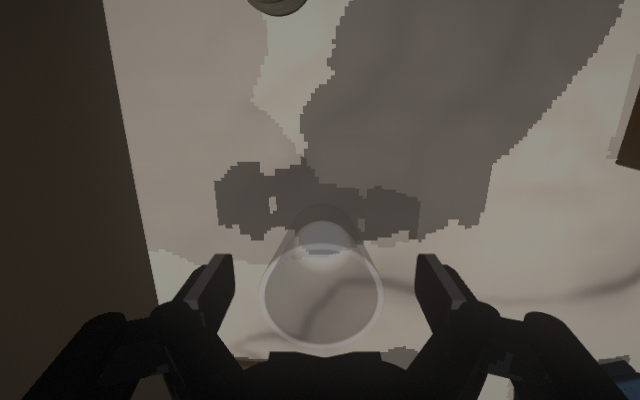

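Call:
step_arm --pt "-3.5 0 -4 0.3 0.7 0" --pt "0 0 -4 0 0 0" --pt "0 0 0 0 0 0"

```text
time: 21.9
ee_pos: [0.5799, -0.3923, 0.0158]
eef_rot: [[0.001, -0.005, 1.0], [-0.002, 1.0, 0.005], [-1.0, -0.002, 0.001]]
force: [0.1, 0.1, -0.9]
width: 0.0853
```

Call:
step_arm --pt "0 0 0 0 0 0" --pt "0 0 0 0 0 0" --pt "0 0 0 0 0 0" --pt "0 0 0 0 0 0" --pt "0 0 0 0 0 0" --pt "0 0 0 0 0 0" --pt "0 0 0 0 0 0" --claw -1 --newtons 25

```text
time: 22.6
ee_pos: [0.5802, -0.3925, 0.0164]
eef_rot: [[0.002, -0.005, 1.0], [-0.002, 1.0, 0.005], [-1.0, -0.002, 0.002]]
force: [-0.5, -0.2, 0.0]
width: 0.046
```

Call:
step_arm --pt "0 0 5 0 0 0" --pt "0 0 20 0 0 0" --pt "0 0 35 0 0 0" --pt "0 0 30 0 0 0" --pt "0 0 0 0 0 0"

```text
time: 23.1
ee_pos: [0.5786, -0.3914, 0.1087]
eef_rot: [[-0.002, -0.005, 1.0], [0.0, 1.0, 0.005], [-1.0, 0.0, -0.002]]
force: [1.0, -0.4, -1.1]
width: 0.0457
```

```bash
python3 snap.py w20
```

```text
23.15 [ 0.5779 -0.391   0.1067] [[-0.004, -0.005, 1.0], [0.001, 1.0, 0.005], [-1.0, 0.002, -0.004]] 0.04598922729111783 [ 1.2  0.  -1.7]
```

View pics/w20.png

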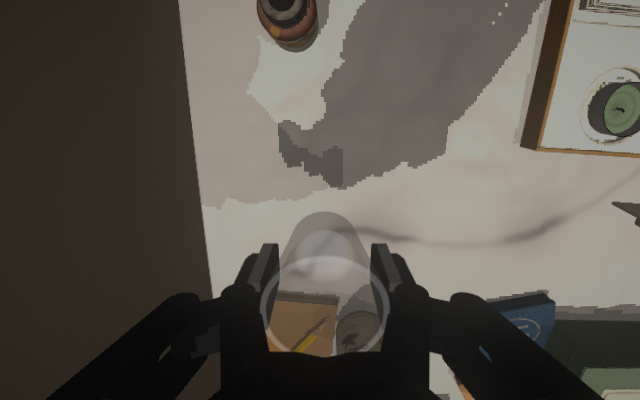

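Call:
step_arm --pt "-15 20 0 0 0 0" --pt "-20 37 0 0 0 0" --pt "-20 38 0 0 0 0" --pt "-20 40 0 0 0 0" --pt "-17 40 0 0 0 0" --pt "-17 40 0 0 0 0" --pt "-17 40 0 0 0 0" --pt "-15 40 0 0 0 0" --pt "-10 35 0 0 0 0" --pt "-5 20 -10 0 0 0" --pt "0 0 0 0 0 0" --pt "0 0 0 0 0 0"

```text
time: 24.35
ee_pos: [0.4056, -0.0286, 0.0852]
eef_rot: [[-0.017, -0.003, 1.0], [0.005, 1.0, 0.004], [-1.0, 0.006, -0.017]]
force: [-0.5, -0.0, -0.6]
width: 0.0462
```

```bash
python3 snap.py w21
```

```text
24.4 [ 0.4054 -0.0288  0.0851] [[-0.017, -0.003, 1.0], [0.006, 1.0, 0.003], [-1.0, 0.006, -0.017]] 0.045753433173052964 [-0.7  1.1 -2.1]
```

View pics/w21.png

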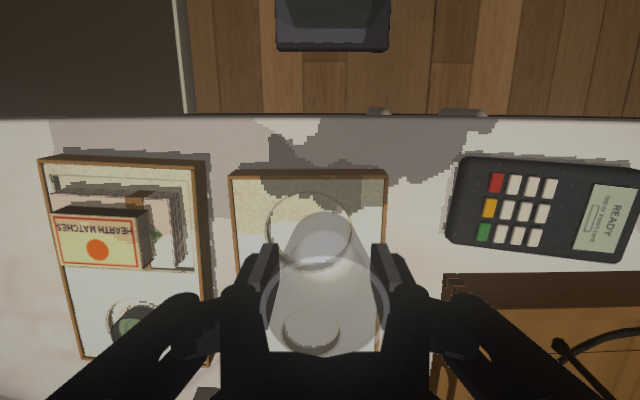

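Run:
```python
from tools import *
d=load("pics/w21.npz")
print(onplane(d,[(309,230)],.02), onplane(d,[(230,174),(388,174)],.022))
```

```text
[[ 0.41870456 -0.03887656  0.02      ]] [[ 0.37713979 -0.09180255  0.022     ]
 [ 0.3768366   0.01504976  0.022     ]]
```

Call:
step_arm --pt "8 -5.5 0 -0.3 -1 0" --pt "8 -5.5 -8 0 0 0" --pt "0 0 -8 0 0 0" --pt "0 0 0 0 0 0" --pt "0 0 0 0 0 0"

```text
time: 24.9
ee_pos: [0.4245, -0.0442, 0.0673]
eef_rot: [[0.002, 0.002, 1.0], [-0.001, 1.0, -0.002], [-1.0, -0.001, 0.002]]
force: [0.5, 0.6, -1.3]
width: 0.0459
```

Call:
step_arm --pt "-3 5 0 0 0 0" --pt "0 0 -10 0 0 0" --pt "0 0 -12 0 0 0" --pt "0 0 -8 0 0 0" --pt "0 0 0 0 0 0"

```text
time: 25.4
ee_pos: [0.4207, -0.0384, 0.0353]
eef_rot: [[0.002, 0.002, 1.0], [-0.001, 1.0, -0.002], [-1.0, -0.001, 0.002]]
force: [-1.0, 1.2, -0.9]
width: 0.0461
```

```bash
python3 snap.py w22
```

```text
25.45 [ 0.4208 -0.0384  0.0357] [[0.002, 0.002, 1.0], [-0.001, 1.0, -0.002], [-1.0, -0.001, 0.002]] 0.045424284325309996 [ 0.3 -0.5 -0.7]
```

View pics/w22.png

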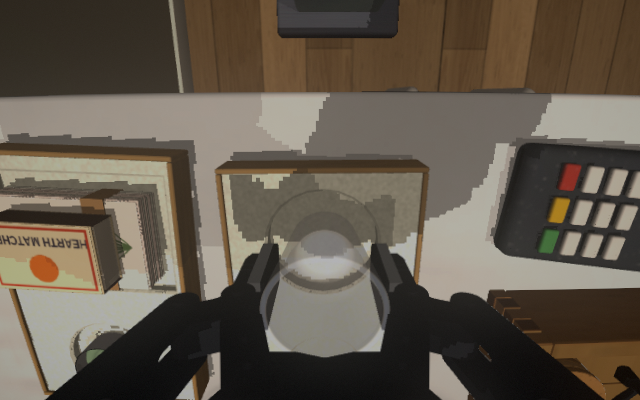

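Glass is lined up over the large recess. Lowering in small steps until contact.

Call:
step_arm --pt "0 -0.5 -4 0 0 0" --pt "0 0 -2.5 0 0 0" --pt "0 0 -1 0 0 0"

```text
time: 25.75
ee_pos: [0.4215, -0.0389, 0.0283]
eef_rot: [[0.004, 0.002, 1.0], [-0.001, 1.0, -0.002], [-1.0, -0.001, 0.004]]
force: [0.4, 1.1, -0.9]
width: 0.046
```

Call:
step_arm --pt "0 0 -1.2 0 0 0"

```text
time: 25.85
ee_pos: [0.4217, -0.039, 0.0271]
eef_rot: [[0.004, 0.002, 1.0], [-0.001, 1.0, -0.002], [-1.0, -0.001, 0.004]]
force: [0.3, -0.0, -1.9]
width: 0.0458
```

Call:
step_arm --pt "0 0 -1 0 0 0"

```text
time: 25.95
ee_pos: [0.4218, -0.039, 0.0262]
eef_rot: [[0.004, 0.002, 1.0], [-0.001, 1.0, -0.002], [-1.0, -0.001, 0.004]]
force: [-1.1, 0.1, 10.5]
width: 0.0457
```

Call:
step_arm --pt "0 0 0 0 0 0" --pt "0 0 0 0 0 0" --pt "0 0 0 0 0 0" --pt "0 0 15 0 0 0" --pt "0 0 30 0 0 0" --pt "0 0 35 0 0 0" --pt "0 0 20 0 0 0" --pt "0 0 0 0 0 0" --claw 0.7

```text
time: 26.75
ee_pos: [0.4207, -0.0389, 0.1296]
eef_rot: [[0.003, 0.002, 1.0], [-0.001, 1.0, -0.002], [-1.0, -0.001, 0.003]]
force: [-0.0, 0.4, -0.0]
width: 0.0725
```

```bash
python3 snap.py w23
```

```text
26.8 [ 0.4203 -0.0389  0.1285] [[0.002, 0.002, 1.0], [-0.001, 1.0, -0.002], [-1.0, -0.001, 0.002]] 0.07290491671955035 [ 0.6 -0.5  0.2]
```

View pics/w23.png

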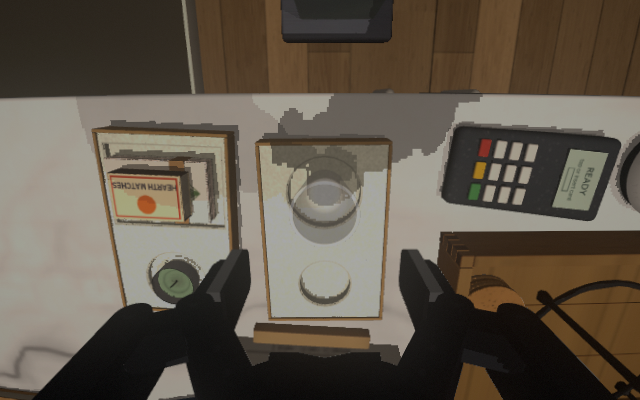

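Call:
step_arm --pt "3 -30 10 0 0 0" --pt "3 -42 10 0 0 0" --pt "3 -42 5 0 0 0" --pt "3 -42 0 0 0 0" --pt "3 -42 0 0 0 0" --pt "3 -42 0 0 0 0" --pt "3 -42 0 0 0 0" --pt "3 -42 0 0 0 0" --pt "3 -35 0 0 0 0" --pt "0 0 0 0 0 0" --pt "0 0 0 0 0 0"

```text
time: 27.9
ee_pos: [0.441, -0.4098, 0.1388]
eef_rot: [[-0.011, -0.002, 1.0], [0.009, 1.0, 0.002], [-1.0, 0.009, -0.011]]
force: [0.7, 0.4, -0.2]
width: 0.0727
```

```bash
python3 snap.py w24;  python3 - <<'E'
from tools import *
d=load("pics/w24.npz"); crop(d["image"],200,110,450,310,3,"pics/w24c.png"); s=observe()
print(proj(d,[[.451,-.4075,z] for z in (0,.07,.102)]), proj(d,[[*s["ee_pos"][:2],z] for z in (0,.07,.102)]))
E
```

```text
27.95 [ 0.441  -0.4095  0.1388] [[-0.012, -0.002, 1.0], [0.009, 1.0, 0.002], [-1.0, 0.009, -0.011]] 0.0725221736119444 [0.2 0.  0.2]
[[325.13818166 195.40218377]
 [326.1842625  223.60763176]
 [326.89648341 242.81849631]] [[323.00835773 185.10550333]
 [323.4377797  210.63883757]
 [323.73225767 228.12972571]]
```

View pics/w24c.png

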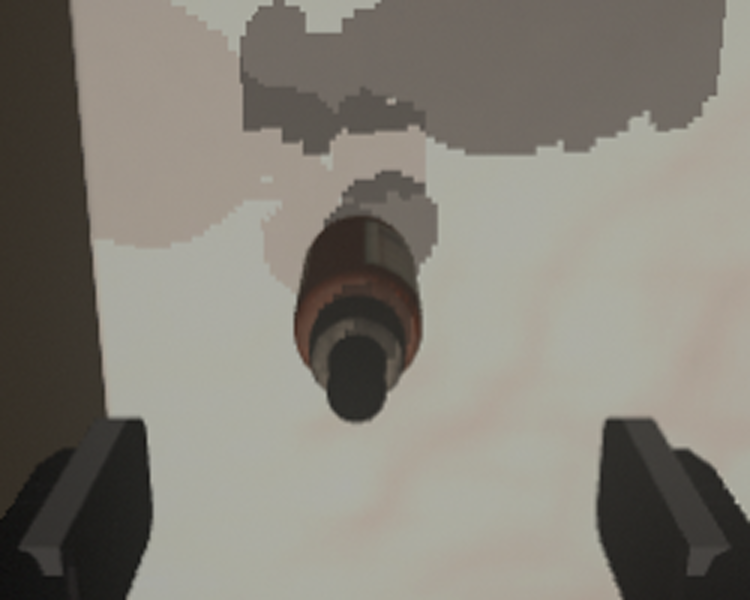

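Run:
```python
from tools import *
d=load("pics/w24.npz")
f=lambda c,z:onplane(d,(np.array(c,float)+.5)/3+[200,110]-.5,z)[:,:2]
print(f([(357,394)],.102), f([(294,320),(423,320),(358.5,320)],.065)); M=points(d); 
m=(abs(M[...,0]-.45)<.03)&(abs(M[...,1]+.41)<.03)
for z in (.03,.05,.068,.085,.1):
    q=M[m&(abs(M[...,2]-z)<.006)]; print(z,len(q),q.min(0),q.max(0))
```

```text
[[ 0.44973415 -0.41268643]] [[ 0.44723762 -0.42851741]
 [ 0.44726034 -0.39673246]
 [ 0.44724632 -0.41263284]]
0.03 141 [ 0.43655245 -0.4292249   0.02400563] [ 0.44936729 -0.39636258  0.03597676]
0.05 204 [ 0.43631326 -0.42970701  0.04410713] [ 0.45209454 -0.39618063  0.05598207]
0.068 219 [ 0.43785396 -0.42637529  0.06200922] [ 0.45577883 -0.40073874  0.07398625]
0.085 128 [ 0.44636151 -0.4192714   0.07911752] [ 0.45258222 -0.40636025  0.090961  ]
0.1 298 [ 0.44658871 -0.41907834  0.09413024] [ 0.45880296 -0.40665984  0.10233478]
```

Call:
step_arm --pt "11 -3 0 -0.5 -0.7 0" --pt "0 0 -8 0 0 0" --pt "0 0 0 0 0 0" --pt "0 0 0 0 0 0"

```text
time: 28.35
ee_pos: [0.4533, -0.4087, 0.1296]
eef_rot: [[0.001, -0.006, 1.0], [0.001, 1.0, 0.006], [-1.0, 0.001, 0.001]]
force: [-0.2, -0.4, -0.1]
width: 0.0724
```

Call:
step_arm --pt "-1.5 -4 -10 0 0 0" --pt "0 0 -20 0 0 0" --pt "0 0 -20 0 0 0" --pt "0 0 -20 0 0 0" --pt "0 0 -10 0 0 0" --pt "0 0 0 0 0 0" --pt "0 0 0 0 0 0"

```text
time: 29.05
ee_pos: [0.4514, -0.4127, 0.0463]
eef_rot: [[0.002, -0.008, 1.0], [-0.001, 1.0, 0.008], [-1.0, -0.001, 0.002]]
force: [-0.1, 0.1, 0.3]
width: 0.0724
```

```bash
python3 snap.py w25
```

```text
29.1 [ 0.4515 -0.4128  0.0464] [[0.002, -0.008, 1.0], [-0.001, 1.0, 0.008], [-1.0, -0.001, 0.002]] 0.07278119870165536 [0.9 0.5 0.1]
```

View pics/w25.png

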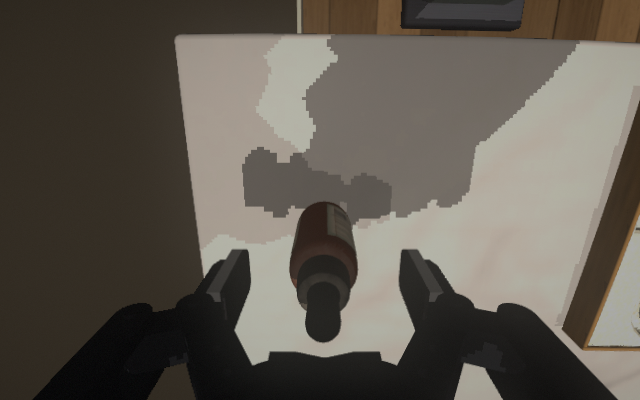

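Call:
step_arm --pt "0 0 -5 0 0 0" --pt "0 0 -3.5 0 0 0" --pt "0 0 0 0 0 0"

```text
time: 29.4
ee_pos: [0.4525, -0.4138, 0.0394]
eef_rot: [[0.005, -0.008, 1.0], [-0.004, 1.0, 0.008], [-1.0, -0.004, 0.005]]
force: [0.3, -0.1, 0.1]
width: 0.0723
```

Call:
step_arm --pt "0 0 0 0 0 0" --pt "0 0 0 0 0 0" --pt "0 0 0 0 0 0" --pt "0 0 0 0 0 0" --pt "0 0 0 0 0 0" --pt "0 0 0 0 0 0" --pt "0 0 0 0 0 0" --claw -1 --newtons 30

```text
time: 30.1
ee_pos: [0.4529, -0.414, 0.0401]
eef_rot: [[0.006, -0.008, 1.0], [-0.004, 1.0, 0.008], [-1.0, -0.004, 0.006]]
force: [-0.2, 0.3, 0.0]
width: 0.0311
```

Call:
step_arm --pt "0 0 5 0 0 0" --pt "0 0 20 0 0 0" --pt "0 0 35 0 0 0" --pt "0 0 40 0 0 0" --pt "0 0 0 0 0 0"

```text
time: 30.6
ee_pos: [0.4516, -0.4129, 0.1432]
eef_rot: [[0.003, -0.008, 1.0], [-0.002, 1.0, 0.008], [-1.0, -0.002, 0.003]]
force: [0.3, -0.6, -1.2]
width: 0.0307
```

```bash
python3 snap.py w26
```

```text
30.65 [ 0.4508 -0.4121  0.1408] [[0.001, -0.008, 1.0], [-0.0, 1.0, 0.008], [-1.0, -0.0, 0.001]] 0.030885655632276 [-1.2 -1.3 -1. ]
```

View pics/w26.png

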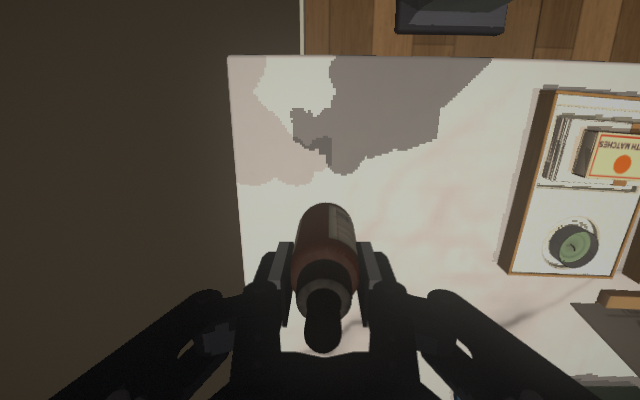

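Run:
```python
from tools import *
for n in ("w1","w2","w13","w23","top0","scene0"):
    M=points(load(f"pics/{n}.npz")); m=(M[...,2]>.04)&(M[...,2]<.235)&(M[...,1]>-.15)&(M[...,1]<.06)&(M[...,0]>.54)&(M[...,0]<.66)
    q=M[m]; 
    if len(q)>50: print(n,len(q),np.percentile(q,[1,10,50,99],axis=0).round(3).tolist())
d=load("pics/w23.npz"); print(onplane(d,[(255,325),(368,333)],.015))
```

```text
w1 8423 [[0.588, -0.144, 0.042], [0.592, -0.13, 0.058], [0.599, -0.066, 0.114], [0.609, 0.015, 0.172]]
w2 11688 [[0.588, -0.137, 0.043], [0.594, -0.106, 0.063], [0.603, -0.031, 0.138], [0.615, 0.036, 0.228]]
w13 4017 [[0.586, -0.146, 0.04], [0.587, -0.144, 0.044], [0.59, -0.127, 0.061], [0.592, -0.088, 0.086]]
top0 2052 [[0.586, -0.145, 0.043], [0.591, -0.129, 0.064], [0.601, -0.055, 0.147], [0.615, 0.035, 0.23]]
scene0 4835 [[0.589, -0.145, 0.042], [0.594, -0.13, 0.061], [0.604, -0.059, 0.14], [0.618, 0.037, 0.229]]
[[ 0.56138345 -0.10835786  0.015     ]
 [ 0.57118128  0.00525415  0.015     ]]
```

Call:
step_arm --pt "6 25 0 0 0 0" --pt "7 38 0 0 0 0" --pt "7 40 0 0 0 0" --pt "7 40 0 0 0 0" --pt "7 40 0 0 0 0" --pt "7 40 0 0 0 0" --pt "7 40 0 0 0 0" --pt "7 40 0 0 0 0" --pt "5 35 0 0 0 0" --pt "0 20 0 0 0 0" --pt "0 0 0 0 0 0" --pt "0 0 0 0 0 0"

```text
time: 31.85
ee_pos: [0.5052, -0.0401, 0.1311]
eef_rot: [[-0.01, -0.006, 1.0], [0.003, 1.0, 0.006], [-1.0, 0.003, -0.01]]
force: [0.7, -0.6, -0.2]
width: 0.0312
```

```bash
python3 snap.py w27
```

```text
31.9 [ 0.505  -0.0404  0.1311] [[-0.01, -0.005, 1.0], [0.003, 1.0, 0.005], [-1.0, 0.003, -0.01]] 0.030948697303650807 [ 0.7 -0.1 -0.3]
```

View pics/w27.png

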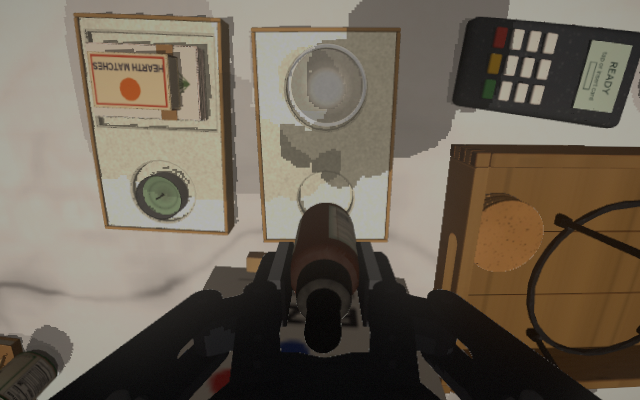

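Run:
```python
from tools import *
d=load("pics/w27.npz")
P=onplane(d,[(298,195),(353,195),(325,171)],.02); print(P.round(4), "ctr y",P[:2,1].mean(),"x",P[2,0]+.0235)
print(onplane(d,[(252,28),(400,27),(388,241),(265,241)],.022)[:,:2].mean(0))
```

```text
[[ 0.5066 -0.0619  0.02  ]
 [ 0.5063 -0.0152  0.02  ]
 [ 0.4857 -0.0391  0.02  ]] ctr y -0.03855480245254623 x 0.5091517150144452
[ 0.46315471 -0.03824448]
```

Call:
step_arm --pt "3.5 1.5 0 -0.2 -0.6 0" --pt "0 0 -12 0 0 0" --pt "0 0 -15 0 0 0" --pt "0 0 -15 0 0 0" --pt "0 0 -10 0 0 0" --pt "0 0 0 0 0 0" --pt "0 0 0 0 0 0"

```text
time: 32.6
ee_pos: [0.5098, -0.0451, 0.0773]
eef_rot: [[0.004, 0.004, 1.0], [-0.003, 1.0, -0.004], [-1.0, -0.003, 0.004]]
force: [0.2, 0.8, -0.5]
width: 0.031
```

Call:
step_arm --pt "0 6.5 0 0 0 0" --pt "0 0 -8 0 0 0" --pt "0 0 0 0 0 0"

```text
time: 32.9
ee_pos: [0.5108, -0.0384, 0.0702]
eef_rot: [[0.007, 0.005, 1.0], [-0.003, 1.0, -0.005], [-1.0, -0.003, 0.007]]
force: [-0.0, 0.4, -1.1]
width: 0.0308
```

```bash
python3 snap.py w28
```

```text
32.95 [ 0.5111 -0.0385  0.0707] [[0.007, 0.005, 1.0], [-0.003, 1.0, -0.005], [-1.0, -0.003, 0.007]] 0.030794791526455718 [ 0.9 -0.1 -0.4]
```

View pics/w28.png

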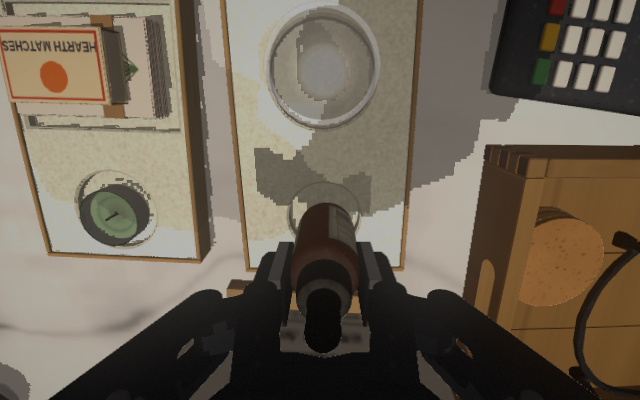

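Centred over the small recess. Lowering, with the last millimetres in fine steps.

Call:
step_arm --pt "-2 0 -7 0.2 0.4 0" --pt "0 0 -6 0 0 0" --pt "0 0 -3 0 0 0" --pt "0 0 0 0 0 0"

```text
time: 33.35
ee_pos: [0.5091, -0.0383, 0.0534]
eef_rot: [[0.0, 0.005, 1.0], [0.001, 1.0, -0.005], [-1.0, 0.001, 0.0]]
force: [0.3, 1.0, -1.2]
width: 0.0309
```

Call:
step_arm --pt "0 0 -2 0 0 0" --pt "0 0 -1 0 0 0"

```text
time: 33.55
ee_pos: [0.5091, -0.0383, 0.0502]
eef_rot: [[-0.0, 0.005, 1.0], [0.001, 1.0, -0.005], [-1.0, 0.001, -0.0]]
force: [-1.2, 0.3, 2.1]
width: 0.031
```

Call:
step_arm --pt "0 0 -1 0 0 0"

```text
time: 33.65
ee_pos: [0.5096, -0.0383, 0.05]
eef_rot: [[0.001, 0.005, 1.0], [0.001, 1.0, -0.005], [-1.0, 0.001, 0.001]]
force: [-4.1, 1.1, 20.7]
width: 0.0306
```

Call:
step_arm --pt "0 0 0 0 0 0" --pt "0 0 0 0 0 0" --pt "0 0 0 0 0 0" --pt "0 0 15 0 0 0" --pt "0 0 30 0 0 0" --pt "0 0 35 0 0 0" --pt "0 0 35 0 0 0" --pt "-10 0 30 0 0 0" --pt "-40 -15 20 0 0 0" --pt "-40 -15 20 0 0 0" --pt "-30 -10 10 0 0 0" --pt "0 0 0 0 0 0" --claw 0.5

```text
time: 34.85
ee_pos: [0.3847, -0.0789, 0.2513]
eef_rot: [[0.0, 0.003, 1.0], [-0.0, 1.0, -0.003], [-1.0, -0.0, 0.0]]
force: [0.4, 0.5, -0.2]
width: 0.0641
```

```bash
python3 snap.py w29; python3 snap.py t29 top; python3 snap.py s29 scene
python3 - <<'E'
from tools import *
crop(load("pics/s29.npz")["image"],240,160,510,290,2.9,"pics/s29c.png")
crop(load("pics/t29.npz")["image"],280,120,480,270,4,"pics/t29c.png")
E
```

```text
34.9 [ 0.3863 -0.0787  0.251 ] [[0.001, 0.003, 1.0], [0.0, 1.0, -0.003], [-1.0, 0.0, 0.001]] 0.06425672604982183 [ 0.6 -0.8  0.1]
34.95 [ 0.3873 -0.0784  0.2503] [[0.001, 0.003, 1.0], [0.0, 1.0, -0.003], [-1.0, 0.0, 0.001]] 0.06382771021760585 [ 0.4  0.5 -0.8]
35.0 [ 0.3877 -0.0783  0.2498] [[-0.0, 0.002, 1.0], [0.001, 1.0, -0.002], [-1.0, 0.001, -0.0]] 0.06396724933727274 [-0.2  0.3 -0.3]
```

View pics/w29.png

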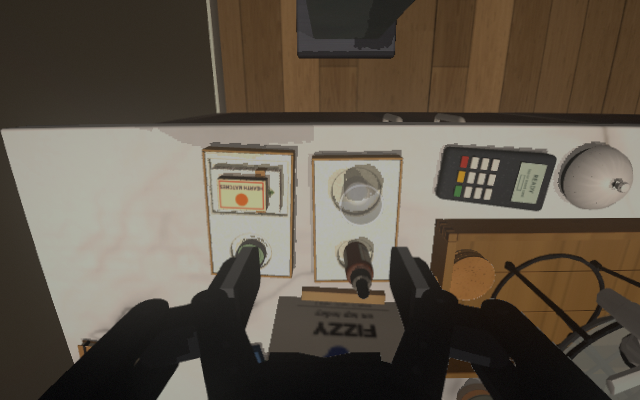

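View pics/s29c.png

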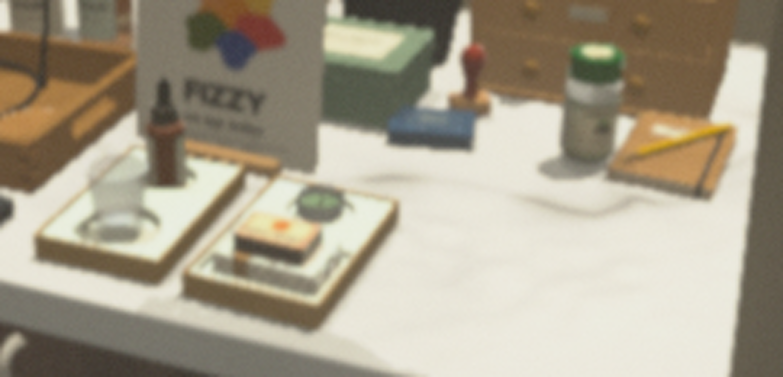

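View pics/t29c.png

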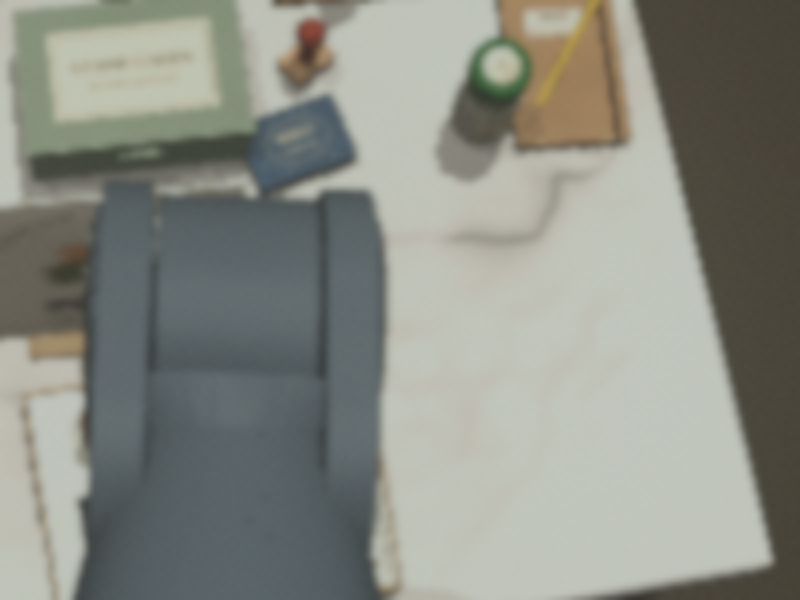

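Run:
```python
from tools import *
d=load("pics/w29.npz"); crop(d["image"],195,135,415,305,3.5,"pics/w29c.png")
print("expected rim, foot, bottle base/shoulder/tip:",((proj(d,[[.4205,-.0393,.072],[.4205,-.0393,.010],[.509,-.0385,.01],[.509,-.0385,.08],[.509,-.0385,.112]])-[195,135])*3.5).round(0).tolist())
```

```text
expected rim, foot, bottle base/shoulder/tip: [[579.0, 245.0], [561.0, 189.0], [556.0, 407.0], [575.0, 507.0], [586.0, 566.0]]
```

View pics/w29c.png

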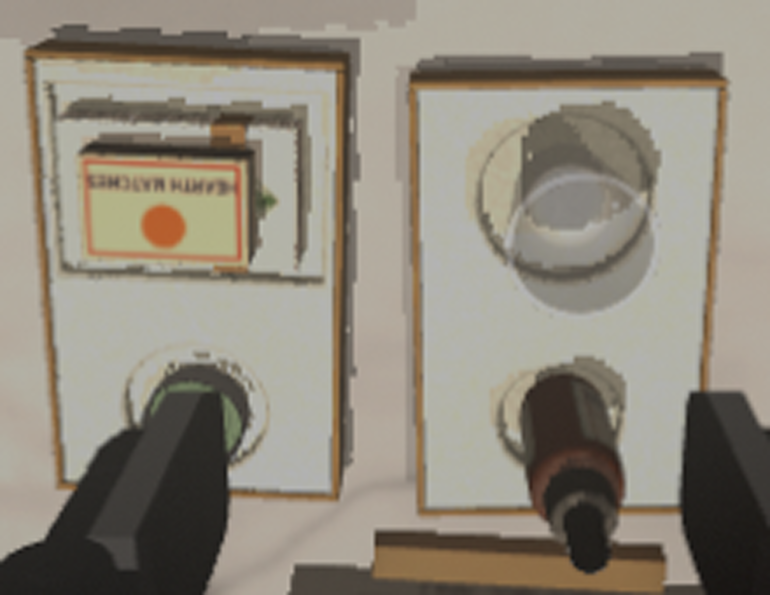

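```bash
python3 -c "
from rig import arm
print(arm.close_job())"
```

```text
the job is handed in; nothing more can be done
None
```

Both gift boxes are made up, and I handed the job in at about 35 s of the 136 s allowed, with the arm raised clear of everything.

- **Order:** I did it as asked: cards in the oblong recess, matchbox flat and lengthwise on the cards, and tealight in its round recess. Then I set the glass in the larger round recess and the bottle in the smaller. I lowered each one until the wrist force showed contact before opening the gripper.
- **Cards and matchbox:** The last measurements put the pack centred in its recess to about 1 mm. The matchbox sits about 1 mm from the pack's centre, aligned with it to under 1°.
- **Tealight, glass and bottle:** The final wrist and scene pictures show the tealight seated and the glass and bottle standing upright in their recesses. The glass rim and bottle tip appear within about 3 mm of where I expected them.
- **Spice jar:** It looks unmoved in the before and after views.
- **Forces:** Setting down the cards briefly read 52 N at the wrist and the matchbox 44 N. Both are under the 120 N wrist limit and came through the held item onto its support, as far as I can tell. I did not separately confirm that the fingertips stayed off the insert.
- **Other disagreements:** Finger openings read 1 to 3 mm under the stated sizes of most items. The top camera's final view of the boxes was blocked by the arm.

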